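# Balance-check grinding wheels on knife edges

### The job

Check the balance of the two grinding wheels in the bare places of the wooden rack, one after the other: lay the wheel with its arbor across the two knife edges of the blue stand, let go and see whether it stays still at any angle or rolls by itself to bring a heavy side down. Stand a good wheel upright in the green rack, put one with a heavy side in the red scrap crate, then take the next. Do not let a wheel fall, and leave the wheel in the red-painted place of the wooden rack and the other things on the bench alone.

Things in the scene. Friction and masses are not known exactly. Their poses are not given: they have to be found in the camera images.
- wheel_a_center (a point): grinding wheel, one of three alike: stone disc 100 mm across, 20 mm wide, 34 mm flanges (to 16 mm from mid-plane), nut to 24 mm, on a steel arbor 16 mm in diameter, 110 mm long; 0.5 to 0.75 kg. Point: disc centre, on the arbor's axis; y along the arbor, z towards the chalk line on its faces (up at the start; tells nothing of balance). Grip the outer 30 mm of the disc across its faces
- wheel_b_center (a point): grinding wheel, one of three alike: stone disc 100 mm across, 20 mm wide, 34 mm flanges (to 16 mm from mid-plane), nut to 24 mm, on a steel arbor 16 mm in diameter, 110 mm long; 0.5 to 0.75 kg. Point: disc centre, on the arbor's axis; y along the arbor, z towards the chalk line on its faces (up at the start; tells nothing of balance). Grip the outer 30 mm of the disc across its faces
- wheel_c_center (a point): grinding wheel, one of three alike: stone disc 100 mm across, 20 mm wide, 34 mm flanges (to 16 mm from mid-plane), nut to 24 mm, on a steel arbor 16 mm in diameter, 110 mm long; 0.5 to 0.75 kg. Point: disc centre, on the arbor's axis; y along the arbor, z towards the chalk line on its faces (up at the start; tells nothing of balance). Grip the outer 30 mm of the disc across its faces
- wheel_a_end (a point): end of the same wheel's arbor on its axis, 55 mm from the disc's centre on the nut's side; axes as the wheel's. The stone of a heavy-sided wheel also runs out of true on its axis, by a few hundredths of a mm: too little to measure
- wheel_b_end (a point): end of the same wheel's arbor on its axis, 55 mm from the disc's centre on the nut's side; axes as the wheel's. The stone of a heavy-sided wheel also runs out of true on its axis, by a few hundredths of a mm: too little to measure
- wheel_c_end (a point): end of the same wheel's arbor on its axis, 55 mm from the disc's centre on the nut's side; axes as the wheel's. The stone of a heavy-sided wheel also runs out of true on its axis, by a few hundredths of a mm: too little to measure
- stand: blue cast balancing stand, fixed, foot 230 x 130 mm, origin under its middle. A wheel let go on its edges rolls freely on its arbor, 8 mm per radian. A balanced one stays at any angle. One with a heavy side (mass centre about 2 mm off) swings until that side is down, 4 to 25 mm in a second; let go within 20 degrees of that it hardly moves (heavy side straight up: neither), so turn it 40 to 90 degrees and try again
- ways_mid (a point): middle between the stand's two level knife edges, at their height (85 mm above the bench); x along the edges, y across, z up. Edges 80 mm apart (y = -40, +40), 190 mm long, stop pins 15 mm high at x = -95, +95. A wheel lies with its arbor across both, disc between them, centre 8 mm above this point, up to 12 mm off to a side; the disc clears the foot
- rack_ok: green rack for good wheels, three places, fixed, 346 mm (x) x 72 mm (y), origin under its middle on the bench. A trough 32 mm wide along x between rails 40 mm high, steel rungs across it every 56 mm; a wheel stands on its rim in the trough between two rungs, arbor along the rack's y, centre 66.5 mm above the bench
- rack_ok_seat0 (a point): where the centre of a wheel comes to be in the green rack's first place (x = -112 mm along the rack); axes as the rack's
- rack_ok_seat1 (a point): the same, middle place
- rack_ok_seat2 (a point): the same, last place (x = +112 mm)
- rack_in: wooden rack that holds the three wheels at the start, fixed, of the same shape and sizes as the green one; its long side is x. The places at x = -112 mm and 0 are bare wood, with the two wheels to check; the place at x = +112 mm (the far end) is painted red and holds a wheel set aside, to be left alone
- rack_in_red (a point): where the centre of the wheel in the wooden rack's red place stands, x = +112 mm along the rack, 66.5 mm above the bench
- scrap: red slatted scrap crate, fixed, 150 x 150 mm outside, 134 x 134 mm inside, walls 71 mm high, origin under its middle on the bench. Floor 12 mm up, with a gap 44 mm wide (in x) along y through its middle: a wheel set down over it with its arbor along the crate's y rests upright in the gap, centre 57 mm above the bench
- gear: loose dark steel gear lying flat, 72 mm across, 14 mm thick; bystander, origin under its centre
- paint_tin: loose paint tin, 72 mm across, 80 mm high, yellow label; bystander, origin under its centre
- pliers: loose orange-handled pliers, 165 mm long; bystander, origin on the bench under the joint's rear
- angle_grinder: loose teal angle grinder, about 290 mm long; bystander, origin on the bench under its body
- wrench: loose wrench, 190 mm long; bystander
Not all that is in view belongs to the job. What is shaped like the part that bears wheel_b_center but orange is not meant.

How it is judged:
By the outcome, as a careful person would: the job done as asked, in the order asked, and still so for the second after the job is handed in, with the robot touching nothing.
It also fails if it takes over 72 s, if anything falls off the work surface, if the arm or the gripper's body presses on something with over 40 N, if the wrist force passes 120 N, or if a joint passes its speed limit or range.

### The arm

A 6-joint arm with a two-finger parallel gripper is mounted at the origin on the work surface. World frame = base frame: x ahead of the robot, y to its left, z up, the work surface at z = 0. Lengths are in mm, angles in degrees, forces in N, time in s.
With the tool pointing down it reaches from about 350 to 850 mm from the base axis. Payload 8.1 kg.
Tool frame: the origin (TCP) lies at the very end of the fingers, on their centre line; the grasp point (between the pads) lies 19 mm behind it (tcp_to_grasp is the distance from the TCP to the grasp point, in mm); z points along the fingers, x is the direction in which the jaws open and shut, and the axes are right-handed (so a half turn about z gives the same grasp; the last joint's range is limited). The gripper opens to 85 mm and grips with 20 to 120 N. Pads are 22 mm wide; open, the fingers measure 114 mm over their backs; the gripper's body (76 mm by 85 mm) begins 54 mm behind the grasp point. The pads swing forward as they close: fully open they stand 13 mm farther back than shut.
Start: joints at [67.242, 7.471, 85.268, -0, 87.261, -4.893], TCP at [184.042, 571.081, 231.292] pointing down, gripper open.
Joint ranges: [-169.43, 169.43], [-51.17, 129.36], [1.28, 143.12], [-76.62, 256.62], [0, 156.53], [-152.29, 152.29]. Speed limits (degrees/s): [136.94, 136.94, 159.86, 180, 180, 180].

### API

Orientations are given as [roll, pitch, yaw] about the fixed x, y, z axes, in that order (R = Rz(yaw) Ry(pitch) Rx(roll)).
In Python, from bench import * gives the robot as it stands. The module is installed in compiled form; this text tells all that it offers.
- The arm moves only by the tool apply_moves, never from a script. Its argument "targets" is text: rows parted by semicolons, each of 7 numbers parted by spaces: the turn, a rotation vector about the tool's x, y, z in rad, then the shift along the tool's x, y, z in cm, then the finger opening in cm, from 0 to 8.54. A call has exactly 5 rows; each row is the pose to reach, as a shift and turn from the pose commanded when the call began, along the tool's axes at that moment; what a row does not reach only later rows make up. A row lasts 1/10 s, in which the tool goes at most 50 mm and 8.59 degrees, less where a joint would pass 70% of its speed; a pose out of reach is approached as far as the arm can. A call with a gripper value outside its range is refused whole. The fingers move at their own pace and stop on an object; "force" is the grip in N (left out, the last holds). Time passes only in rows, so rows that repeat a pose let the fingers close, or fill a call up. It gives the time, the measured TCP pose, the force and the opening at its end, in the units of the state.
- sense(): the state, without advancing time (a new reading comes with each control period).
- snapshot(name): name is "scene" or "side" or "wrist"; returns the picture (400x640x3 uint8, red, green, blue); there is no depth.
- camera_model(name): a dict with "fx", "fy", "cx", "cy" (pixels), "position" and "attitude" of the camera in the world; the wrist camera has in their place "T_tool_cam" (4x4, takes a point from camera to tool coordinates, whose origin is the TCP and whose axes are the tool frame's). Camera axes: x right, y up, looking along -z (the intrinsics and any distortion apply to the point x, -y, -z); pixel columns grow to the right and rows downward; lengths in mm; the calibration is good to about 2 mm. A picture is of the moment at which its call begins: read the wrist's pose just before it. camera_model takes no time and is no camera call.
- hand_in(): hands the job in, once; it reports no verdict.
Trained networks look in the newest picture that a camera, given by its name, has taken for a name from the list of things; names that differ only in an ending like _2 or _b are one class to them, and where a whole thing is asked for, a point or a joint stands for the part that bears it (a point fixed in the world has none). Each returns a list of dicts, best first, with "confidence" (0 to 1); they miss things now and then, are a little off and sometimes report something else, mostly with a low value. They report only what shows in the picture. A call takes as long as a camera call. They do not tell look-alikes from the thing itself.
- recognise(camera, query): "at" ([row, column] in pixels, amid what is visible of it).
- place_of(camera, query): "at" ([row, column] in pixels: a listed point, or the origin of a listed thing).
The state is a dict: "time": time; "joint_pos": joint angles; "qd": joint speeds; "joint_efforts": joint torques, N m; "tool_pos": TCP position; "tcp_rot": TCP orientation; "ft_force": force on the tool from outside, world axes, zero at the start; "wrist_torque": the same for the moment, N m; "finger_gap": finger opening in mm.
Only numpy, scipy, OpenCV 4.12 (cv2) and the standard library are available. Lean on these libraries where they do the work, as an engineer would, in place of code of your own. Each camera call takes 0.05 s, during which the arm holds its last target. There are 200 camera calls.

## Working session

There is one attempt and no reset: what is moved stays moved. The work goes in short steps, Python scripts to look and compute and a tool call to move; the robot and the scene stay as the last step left them, time stands still between calls to the robot, and variables do not carry over. Pictures are saved under pics/ and viewed, about 8 in all and at most 12, crops included, and the job is handed in when it is done.

Besides the shell and the picture viewer there is one more tool, called as name(argument=value, ...), one argument or row to a line, values as JSON. apply_moves: Moves the arm, as the interface text tells. Its arguments: {"type":"object","properties":{"targets":{"type":"string"},"force":{"type":"number"}},"required":["targets"]}

```bash
mkdir -p pics; ls; python3 - <<'E'
from bench import *
import cv2,numpy as np
np.set_printoptions(precision=4,suppress=True)
print(sense())
for n in ["scene","side","wrist"]:
    im=snapshot(n); cv2.imwrite(f"pics/{n}0.png",im[:,:,::-1]); print(n,camera_model(n))
    for q in ["wheel_a_center","wheel_a_end","ways_mid","stand","rack_ok","rack_ok_seat0","rack_ok_seat2","rack_in","rack_in_red","scrap"]:
        print(n,q,[(np.round(d["at"],1).tolist(),round(d["confidence"],2)) for d in place_of(n,q)])
E
```

```text
pics
{'time': 0.0, 'joint_pos': array([67.2416,  7.5156, 85.3301,  0.0002, 87.2603, -4.8941]), 'qd': array([-0.0216, -0.0854, -0.0154,  0.0065, -0.114 ,  0.098 ]), 'joint_efforts': array([ -0.0032, -56.9405, -50.0545,  -0.0006,   0.0147,   0.    ]), 'tool_pos': array([183.8331, 570.5676, 230.2312]), 'tcp_rot': array([-179.9907,    0.1057,   72.1357]), 'ft_force': array([-0.2812,  0.8545, -0.4896]), 'wrist_torque': array([ 0.0395, -0.0094, -0.0442]), 'finger_gap': 85.15264453904966}
scene {'fx': 369.19269763977456, 'fy': 369.19269763977456, 'cx': 317.3037465702356, 'cy': 201.37180614756497, 'position': array([1165.8584,  102.6684, 1095.5122]), 'attitude': array([32.3238,  0.3377, 95.8652])}
scene wheel_a_center [([162.3, 391.3], 0.61)]
scene wheel_a_end [([162.7, 404.7], 0.75), ([268.6, 398.3], 0.62)]
scene ways_mid [([201.0, 339.9], 0.56)]
scene stand [([213.4, 338.1], 0.69)]
scene rack_ok [([183.7, 210.5], 0.69)]
scene rack_ok_seat0 [([156.4, 230.2], 0.78), ([192.2, 179.0], 0.67)]
scene rack_ok_seat2 [([156.4, 230.2], 0.78), ([192.2, 179.0], 0.67)]
scene rack_in [([196.3, 411.2], 0.
[... 816 characters left out ...]
, 0.7), ([319.1, 337.7], 0.65)]
side rack_in [([160.4, 290.1], 0.93)]
side rack_in_red [([132.7, 307.1], 0.78)]
side scrap [([260.9, 325.1], 0.77)]
wrist {'fx': 281.5469335192045, 'fy': 281.5469335192045, 'cx': 319.64744419240986, 'cy': 198.43337558397897, 'T_tool_cam': array([[   1.    ,    0.0002,    0.    ,    1.1147],
       [   0.0002,   -0.9659,   -0.2588,  -66.0525],
       [  -0.    ,    0.2588,   -0.9659, -141.2675],
       [   0.    ,    0.    ,    0.    ,    1.    ]])}
wrist wheel_a_center [([363.4, 153.6], 0.86)]
wrist wheel_a_end []
wrist ways_mid []
wrist stand []
wrist rack_ok []
wrist rack_ok_seat0 []
wrist rack_ok_seat2 []
wrist rack_in []
wrist rack_in_red []
wrist scrap []
```

```bash
python3 - <<'E'
import cv2,numpy as np
a=cv2.imread("pics/scene0.png");b=cv2.imread("pics/side0.png")
cv2.imwrite("pics/v1.png",cv2.resize(a[100:310,130:500],(800,454),interpolation=cv2.INTER_CUBIC))
cv2.imwrite("pics/v2.png",cv2.resize(b[100:370,180:480],(660,594),interpolation=cv2.INTER_CUBIC))
E
```

```text
(no output)
```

View pics/v1.png

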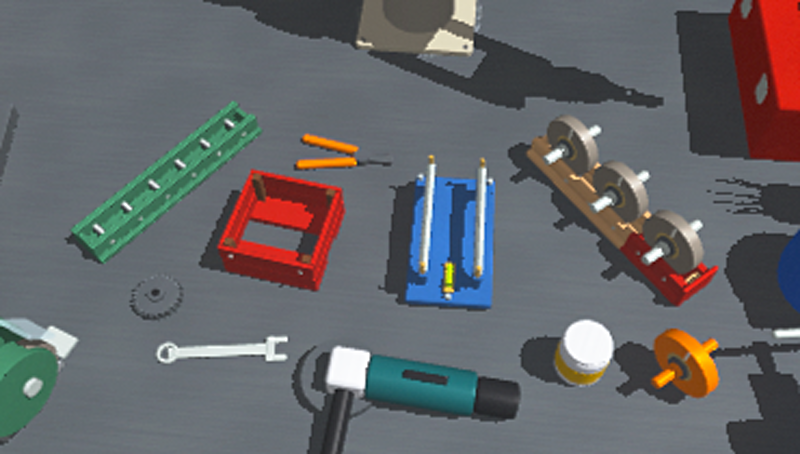

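View pics/v2.png

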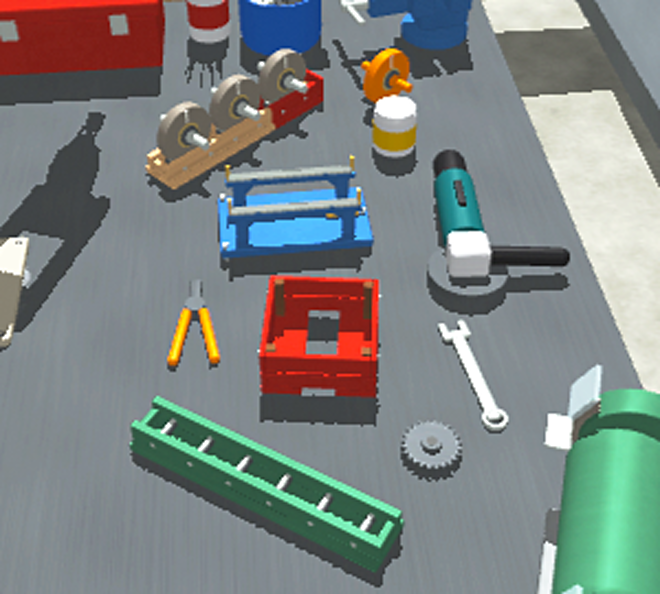

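Scene and side views, in crop pixels. Scene crop: wooden rack at right with wheels at (570,140), (618,190) on bare wood and (672,240) in the red place. The orange wheel at (685,360) is a look-alike standing on the bench. The blue stand is at (450,240), the red crate at (282,230) and the green rack at (165,180). The wheels to check are the first two.

```bash
cat > h.py <<'E'
from bench import *
import cv2,numpy as np
from scipy.spatial.transform import Rotation as R
np.set_printoptions(precision=2,suppress=True)
def cam(n,s=None):
    c=camera_model(n)
    if n=="wrist":
        s=s or sense(); T=np.eye(4); T[:3,:3]=R.from_euler("xyz",s["tcp_rot"],degrees=True).as_matrix(); T[:3,3]=s["tool_pos"]
        return c,T@np.array(c["T_tool_cam"])
    T=np.eye(4); T[:3,:3]=R.from_euler("xyz",c["attitude"],degrees=True).as_matrix(); T[:3,3]=c["position"]
    return c,T
def ray(n,at,s=None):
    c,T=cam(n,s); d=np.array([(at[1]-c["cx"])/c["fx"],-(at[0]-c["cy"])/c["fy"],-1])
    return T[:3,3],T[:3,:3]@d
def onz(n,at,z,s=None):
    o,d=ray(n,at,s); return (o+d*(z-o[2])/d[2])[:2]
def proj(n,P,s=None):
    c,T=cam(n,s); p=(np.atleast_2d(P)-T[:3,3])@T[:3,:3]
    return np.c_[c["cy"]+c["fy"]*p[:,1]/p[:,2]*1, c["cx"]-c["fx"]*p[:,0]/p[:,2]]
E
python3 - <<'E'
from h import *
print([k for k in camera_model("scene")])
P=[[500,100,50]]; 
for n in["scene","side"]:
    q=proj(n,P)[0]; print(q,onz(n,q,50))
D={"ways":(85,[("scene",201,339.9),("side",186.2,311)]),"stand":(0,[("scene",213.4,338.1),("side",203.6,312.2)]),
"ok":(0,[("scene",183.7,210.5),("side",322.6,301)]),"seats":(66.5,[("scene",156.4,230.2),("scene",192.2,179),("side",288.5,259),("side",303.3,298.9),("side",319.1,337.7)]),
"in":(0,[("scene",196.3,411.2),("side",160.4,290.1)]),"red":(66.5,[("scene",210.1,441.7),("side",132.7,307.1)]),"scrap":(0,[("scene",211.7,263.9),("side",260.9,325.1)]),
"wa":(66.5,[("scene",162.3,391.3),("side",158.9,263.8),("side",139.6,275.6),("wrist",363.4,153.6)]),"wend":(66.5,[("scene",162.7,404.7),("side",154.1,253)])}
for k,(z,l) in D.items(): print(k,[(n,onz(n,(r,c),z)) for n,r,c in l])
for n in["scene","side"]:
  snapshot(n)
  for q in ["wheel_b_center","wheel_c_center","wheel_c_end","recwheel_b_center"]:
    f=recognise if q[:3]=="rec" else place_of
    print(n,q,[(np.round(d["at"],1),onz(n,d["at"],66.5),round(d["confidence"],2)) for d in f(n,q.replace("rec",""))])
E
```

```text
['fx', 'fy', 'cx', 'cy', 'position', 'attitude']
[201.03 338.65] [500. 100.]
[191.74 308.61] [500. 100.]
ways [('scene', array([521.77, 104.11])), ('side', array([508.12,  85.22]))]
stand [('scene', array([518.6 , 101.59])), ('side', array([510.31,  96.02]))]
ok [('scene', array([ 439.62, -368.04])), ('side', array([ 448.98, -379.88]))]
seats [('scene', array([ 359.94, -299.71])), ('scene', array([ 528.25, -436.08])), ('side', array([ 343.66, -309.61])), ('side', array([ 447.08, -367.73])), ('side', array([ 541.28, -425.08]))]
in [('scene', array([423.14, 353.65])), ('side', array([443.09, 355.12]))]
red [('scene', array([512.36, 434.89])), ('side', array([515.25, 438.2 ]))]
scrap [('scene', array([ 537.1 , -153.84])), ('side', array([ 531.36, -168.49]))]
wa [('scene', array([330.69, 273.35])), ('side', array([350.1 , 281.48])), ('side', array([393.46, 402.84])), ('wrist', array([348.45, 286.28]))]
wend [('scene', array([327.88, 320.3 ])), ('side', array([310.46, 315.73]))]
scene wheel_b_center [(array([268.8, 445.9]), array([715.58, 431.71]), 0.83), (array([213.2, 440.1]), array([524.67, 428.87]), 0.58)]
scene wheel_c_center [(array([187.3, 417.1]), array([429.73, 359.38]), 0.73), (array([203.9, 452.4]), array([484.93, 471.51]), 0.45)]
scene wheel_c_end [(array([181. , 427.3]), array([400.04, 395.01]), 0.96), (array([198.2, 342.1]), array([498.29, 110.62]), 0.65), (array([201.6, 449.8]), array([476.73, 463.84]), 0.19)]
scene recwheel_b_center [(array([212.2, 442.4]), array([520.14, 436.53]), 0.63)]
side wheel_b_center [(array([134.1, 311.1]), array([529.98, 426.63]), 0.79), (array([134.4, 356.7]), array([703.71, 405.81]), 0.63)]
side wheel_c_center [(array([147.5, 282.7]), array([419.29, 346.91]), 0.86)]
side wheel_c_end []
side recwheel_b_center [(array([134. , 309.1]), array([522.37, 428.16]), 0.8), (array([134.6, 358. ]), array([708.45, 403.89]), 0.74), (array([158.1, 358. ]), array([687.03, 251.1 ]), 0.37)]
```

View pics/wrist0.png

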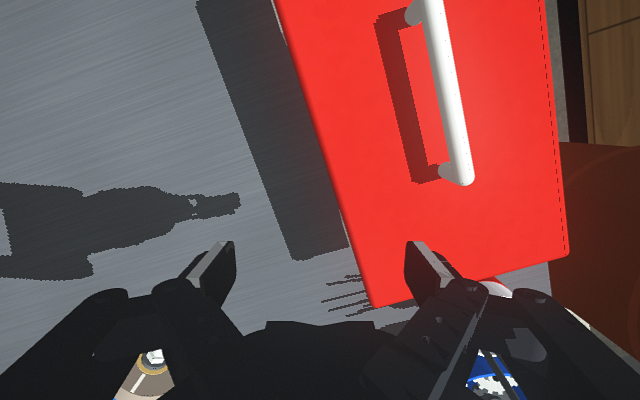

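```bash
cat >> h.py <<'E'
def Rt(yaw,tilt=0):   # tool down, jaws along yaw, then tilted about tool x
    return R.from_euler("z",yaw,degrees=True)*R.from_euler("x",180+tilt,degrees=True)
def plan(goals,gap=8.5,per=45.,rper=8.2):
    """goals: list of (pos, Rot[, gap[, per]]); prints call texts, each goal starts a new call"""
    s=sense(); p=np.array(s["tool_pos"],float); r=R.from_euler("xyz",s["tcp_rot"],degrees=True)
    for g in goals:
        gp,gr=np.array(g[0],float),g[1]; gg=g[2] if len(g)>2 else gap; pp=g[3] if len(g)>3 else per
        dr=(r.inv()*gr).as_rotvec(); n=max(1,int(np.ceil(max(np.linalg.norm(gp-p)/pp,np.degrees(np.linalg.norm(dr))/rper))))
        W=[(p+(gp-p)*min(1,k/n),r*R.from_rotvec(dr*min(1,k/n))) for k in range(1,n+1)]
        while len(W)%5: W.append(W[-1])
        for i in range(0,len(W),5):
            rows=[]
            for q,o in W[i:i+5]:
                v=np.r_[(r.inv()*o).as_rotvec(),r.inv().apply(q-p)/10]
                rows.append(" ".join("%.3f"%x if j<3 else "%.2f"%x for j,x in enumerate(v+0.0))+" %.2f"%gg)
            print("; ".join(rows)); p,r=W[i+4]
        print("--",g[0])
E
python3 - <<'E'
from h import *
plan([((345,283,250),Rt(132))])
E
```

```text
0.000 0.000 -0.131 -2.81 3.02 -0.23 8.50; 0.000 0.000 -0.261 -5.62 6.04 -0.47 8.50; 0.000 0.000 -0.392 -8.43 9.06 -0.70 8.50; 0.000 0.000 -0.522 -11.24 12.08 -0.93 8.50; 0.000 0.000 -0.653 -14.05 15.10 -1.17 8.50
0.000 0.000 -0.131 -4.07 0.69 -0.23 8.50; 0.000 0.000 -0.261 -8.13 1.38 -0.47 8.50; 0.000 0.000 -0.392 -12.20 2.07 -0.70 8.50; 0.000 0.000 -0.392 -12.20 2.07 -0.70 8.50; 0.000 0.000 -0.392 -12.20 2.07 -0.70 8.50
-- (345, 283, 250)
```

apply_moves(
  targets="0 0 -0.131 -2.8 3.0 -0.2 8.5; 0 0 -0.261 -5.6 6.0 -0.5 8.5; 0 0 -0.392 -8.4 9.1 -0.7 8.5; 0 0 -0.522 -11.2 12.1 -0.9 8.5; 0 0 -0.653 -14.0 15.1 -1.2 8.5",
  force=70,
)

```text
time: 2.65
tool_pos: [285.3, 390.1, 243.4]
tcp_rot: [180.0, -0.0, 109.9]
ft_force: [0.2, -0.3, -0.1]
finger_gap: 85.0
```

apply_moves(
  targets="0 0 -0.131 -4.1 0.7 -0.2 8.5; 0 0 -0.261 -8.1 1.4 -0.5 8.5; 0 0 -0.392 -12.2 2.1 -0.7 8.5; 0 0 -0.392 -12.2 2.1 -0.7 8.5; 0 0 -0.392 -12.2 2.1 -0.7 8.5",
)

```text
time: 3.15
tool_pos: [346.0, 282.9, 250.6]
tcp_rot: [180.0, -0.0, 131.8]
ft_force: [-0.6, -0.1, 0.1]
finger_gap: 85.1
```

```bash
python3 - <<'E'
from h import *
s=sense(); im=snapshot("wrist"); cv2.imwrite("pics/w1.png",im[:,:,::-1]); print(s["time"],s["tool_pos"],s["tcp_rot"],s["joint_pos"])
for q in ["wheel_a_center","wheel_a_end","rack_in","rack_in_red","ways_mid","stand"]:
    for d in place_of("wrist",q): print(q,np.round(d["at"],1),round(d["confidence"],2),onz("wrist",d["at"],{"rack_in":0,"stand":0,"ways_mid":85}.get(q,66.5),s))
E
```

```text
3.15 [345.99 282.95 250.6 ] [179.95  -0.01 131.78] [ 32.69 -17.4  106.71   0.02  90.65 -99.1 ]
wheel_a_center [180.4 317.2] 0.55 [347.58 282.21]
wheel_a_center [271.9  37.7] 0.43 [676.27  93.78]
wheel_a_end [181.7 361.9] 0.68 [313.68 322.53]
rack_in [243.9 313.4] 0.92 [434.55 351.26]
ways_mid [186.3  94. ] 0.82 [515.34  98.71]
stand [173.1 140.3] 0.69 [515.74  98.31]
stand [264.  315.5] 0.5 [457.5  375.82]
```

View pics/w1.png

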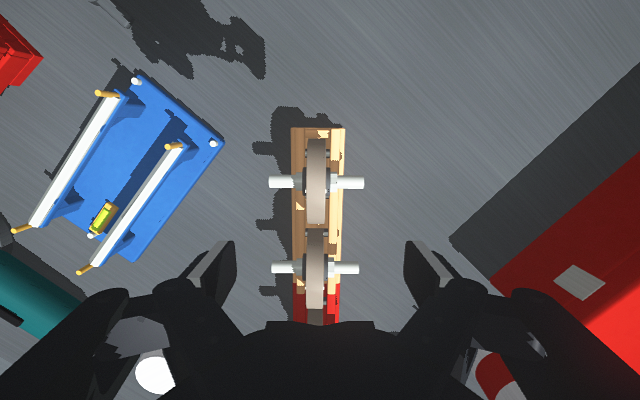

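The wrist view shows wheel 1 at pixel (row 182, col 316) and wheel 2 at (268, 315), both on bare wood. The red place starts at row 285. The stand is at the left, and its knife edges run from (225,35) to (95,117) and from (265,95) to (147,180).

```bash
python3 - <<'E'
from h import *
s=sense()
f=lambda r,c,z:onz("wrist",(r,c),z,s)
for nm,a,b in [("w1",(183,269),(183,364)),("w2",(268.5,272),(268,358))]:
    A,B=f(*a,66.5),f(*b,66.5);d=A-B; print(nm,A,B,(A+B)/2,np.hypot(*d),np.degrees(np.arctan2(d[1],d[0])))
for a,b in [((225,35),(95,117)),((265,95),(147,180))]:
    A,B=f(*a,85),f(*b,85);d=A-B; print("edge",A,B,(A+B)/2,np.hypot(*d),np.degrees(np.arctan2(d[1],d[0])))
# edge fit by white threshold
im=cv2.imread("pics/w1.png"); m=cv2.inRange(im,(190,190,190),(255,255,255)); m[:, :20]=0; m[:,215:]=0; m[265:]=0
n,l,st,c=cv2.connectedComponentsWithStats(m)
for i in range(1,n):
    if st[i,4]>200:
        ys,xs=np.where(l==i); P=np.array([f(y,x,85) for y,x in zip(ys,xs)]); mu=P.mean(0); u=np.linalg.svd(P-mu)[2][0]
        t=(P-mu)@u; print("comp",mu,np.degrees(np.arctan2(u[1],u[0])),t.min(),t.max(),mu+u*(t.min()+t.max())/2)
# same in scene: green rack, crate outline
for n in["scene","side"]:
    im=cv2.imread(f"pics/{n}0.png"); hsv=cv2.cvtColor(im,cv2.COLOR_BGR2HSV)
    for nm,lo,hi,h in [("green",(65,80,40),(90,255,255),40),("red",(0,150,60),(6,255,255),71)]:
        m=cv2.inRange(hsv,lo,hi); k,l,st,c=cv2.connectedComponentsWithStats(m)
        for i in range(1,k):
            if st[i,4]>800: print(n,nm,st[i],onz(n,c[i][::-1],h/2))
E
```

```text
w1 [386.59 243.29] [311.66 326.36] [349.12 284.82] 111.86963724732757 -47.948200512421835
w2 [470.41 317.1 ] [396.18 398.41] [433.3  357.76] 110.08993642671655 -47.60687563398176
edge [600.6   74.09] [414.57  69.08] [507.58  71.58] 186.09984753171997 1.5416690563584954
edge [599.24 151.85] [414.92 147.2 ] [507.08 149.52] 184.3862850525653 1.4436323633565462
comp [505.15  69.85] 1.445614675054482 -88.50063545505519 98.91675364369505 [510.36  69.98]
comp [503.45 148.04] 1.4702065433502545 -87.63361965366131 98.5705154740843 [508.92 148.18]
scene green [ 543    7   97  183 7090] [-103.22 1123.15]
scene green [ 163  147   88   75 1912] [ 456.31 -374.11]
scene green [  39  220  118   82 4868] [ 766.48 -640.1 ]
scene red [ 467   85   80   91 5024] [114.89 708.41]
scene red [ 565  104   75  105 3390] [ 227.47 1051.01]
scene red [   0  119   96   94 5657] [ 442.15 -971.64]
scene red [ 231  179   58   55 1843] [ 534.56 -160.95]
side green [ 118   22   58   85 3296] [-263.06 1266.95]
side green [ 431  277   64  123 6098] [ 851.34 -481.09]
side green [ 239  280  125   80 3422] [ 451.05 -384.59]
side red [ 163   15   92  120 5228] [ 65.27 862.13]
side red [ 298  225   54   55 2267] [ 531.23 -170.49]
```

```bash
python3 - <<'E'
from h import *
plan([((349,284.3,130),Rt(131.9)),((349,284.3,86),Rt(131.9),8.5,12),((349,284.3,86),Rt(131.9),1.0),((349,284.3,190),Rt(131.9),1.0,30),((470,130,190),Rt(91.5),1.0,40)])
E
```

```text
-0.000 -0.000 0.001 -0.09 0.10 4.00 8.50; -0.000 -0.000 0.002 -0.18 0.21 8.01 8.50; -0.000 -0.000 0.003 -0.27 0.31 12.01 8.50; -0.000 -0.000 0.003 -0.27 0.31 12.01 8.50; -0.000 -0.000 0.003 -0.27 0.31 12.01 8.50
-- (349, 284.3, 130)
-0.000 0.000 0.000 0.00 -0.00 1.10 8.50; -0.000 0.000 0.000 0.00 -0.00 2.20 8.50; -0.000 0.000 0.000 0.00 -0.00 3.30 8.50; -0.000 0.000 0.000 0.00 -0.00 4.40 8.50; -0.000 0.000 0.000 0.00 -0.00 4.40 8.50
-- (349, 284.3, 86)
0.000 0.000 0.000 0.00 0.00 0.00 1.00; 0.000 0.000 0.000 0.00 0.00 0.00 1.00; 0.000 0.000 0.000 0.00 0.00 0.00 1.00; 0.000 0.000 0.000 0.00 0.00 0.00 1.00; 0.000 0.000 0.000 0.00 0.00 0.00 1.00
-- (349, 284.3, 86)
0.000 0.000 0.000 -0.00 0.00 -2.60 1.00; 0.000 0.000 0.000 -0.00 0.00 -5.20 1.00; 0.000 0.000 0.000 -0.00 0.00 -7.80 1.00; 0.000 0.000 0.000 -0.00 0.00 -10.40 1.00; 0.000 0.000 0.000 -0.00 0.00 -10.40 1.00
-- (349, 284.3, 190)
-0.000 -0.000 0.141 -3.91 -0.26 -0.00 1.00; 0.000 -0.000 0.282 -7.83 -0.52 -0.00 1.00; 0.000 -0.000 0.423 -11.74 -0.78 -0.00 1.00; 0.000 -0.000 0.564 -15.65 -1.04 -0.00 1.00; 0.000 -0.000 0.705 -19.57 -1.30 -0.00 1.00
-- (470, 130, 190)
```

apply_moves(
  targets="0 0 0.001 -0.1 0.1 4 8.5; 0 0 0.002 -0.2 0.2 8 8.5; 0 0 0.003 -0.3 0.3 12 8.5; 0 0 0.003 -0.3 0.3 13 8.5; 0 0 0.003 -0.3 0.3 14 8.5",
)

```text
time: 4.0
tool_pos: [349.2, 283.5, 109.9]
tcp_rot: [-179.9, -0.0, 131.9]
ft_force: [0.0, -0.8, 0.6]
finger_gap: 85.1
```

apply_moves(
  targets="0 0 0 0 0 1.2 8.5; 0 0 0 0 0 2.4 8.5; 0 0 0 0 0 2.4 1; 0 0 0 0 0 2.4 1; 0 0 0 0 0 2.4 1",
)

```text
time: 4.5
tool_pos: [350.2, 283.7, 87.2]
tcp_rot: [179.9, 0.0, 131.8]
ft_force: [-0.7, -0.1, 0.2]
finger_gap: 43.4
```

apply_moves(
  targets="0 0 0 0 0 0 1; 0 0 0 0 0 0 1; 0 0 0 0 0 0 1; 0 0 0 0 0 0 1; 0 0 0 0 0 0 1",
)

```text
time: 5.0
tool_pos: [350.2, 283.7, 87.1]
tcp_rot: [179.9, 0.0, 131.8]
ft_force: [-1.2, -0.3, 5.8]
finger_gap: 19.1
```

apply_moves(
  targets="0 0 0 0 0 -2.5 1; 0 0 0 0 0 -5 1; 0 0 0 0 0 -7.5 1; 0 0 0 0 0 -10.3 1; 0 0 0 0 0 -10.3 1",
)

```text
time: 5.5
tool_pos: [351.1, 284.4, 192.3]
tcp_rot: [179.7, 0.0, 131.8]
ft_force: [0.5, 0.4, -7.1]
finger_gap: 18.9
```

apply_moves(
  targets="0 0 0.141 -3.9 -0.3 0 1; 0 0 0.282 -7.8 -0.5 0 1; 0 0 0.423 -11.7 -0.8 0 1; 0 0 0.564 -15.6 -1 0 1; 0 0 0.705 -19.6 -1.3 0 1",
)

```text
time: 6.0
tool_pos: [470.1, 127.2, 186.3]
tcp_rot: [-179.8, 0.0, 91.1]
ft_force: [0.3, 0.7, -7.0]
finger_gap: 19.2
```

```bash
python3 - <<'E'
from h import *
s=sense(); im=snapshot("wrist"); cv2.imwrite("pics/w2.png",im[:,:,::-1]); print(s["time"],s["tool_pos"],s["tcp_rot"],s["ft_force"],s["finger_gap"],s["joint_pos"])
m=cv2.inRange(im,(190,190,190),(255,255,255))
n,l,st,c=cv2.connectedComponentsWithStats(m)
f=lambda r,c,z:onz("wrist",(r,c),z,s)
for i in range(1,n):
    if st[i,4]>150:
        ys,xs=np.where(l==i); P=np.array([f(y,x,85) for y,x in zip(ys,xs)]); mu=P.mean(0); u=np.linalg.svd(P-mu,full_matrices=False)[2][0]
        t=(P-mu)@u; print("comp",st[i],mu,np.degrees(np.arctan2(u[1],u[0])),t.min(),t.max(),mu+u*(t.min()+t.max())/2)
E
```

```text
6.0 [470.12 127.2  186.33] [-179.8     0.01   91.13] [ 0.33  0.7  -7.01] 19.16261480346717 [  9.1   -8.63 105.98   0.01  82.85 -82.03]
comp [470   0  62 102 433] [339.36 262.09] 40.382222601995075 -35.247550404048106 57.791578313254476 [347.94 269.39]
comp [ 428   15   73  107 1439] [360.59 238.84] 39.45248862540028 -37.181671682129654 46.66623024461847 [364.25 241.86]
comp [598 122  31  30 380] [410.01 373.9 ] -39.14553472517041 -14.822338346307012 13.608568432043713 [409.54 374.29]
comp [595 159  33  31 702] [440.79 381.34] 55.45778710174514 -17.525921225454603 16.331293588762744 [440.45 380.84]Traceback (most recent call last):
  File "<stdin>", line 8, in <module>
  File "<stdin>", line 5, in <lambda>
  File "h.py", line 16, in onz
    o,d=ray(n,at,s); return (o+d*(z-o[2])/d[2])[:2]
        ~~~^^^^^^^^
  File "h.py", line 13, in ray
    c,T=cam(n,s); d=np.array([(at[1]-c["cx"])/c["fx"],-(at[0]-c["cy"])/c["fy"],-1])
        ~~~^^^^^
  File "h.py", line 6, in cam
    c=camera_model(n)
ValueError: time passes only in moves, steps and waits
```

View pics/w2.png

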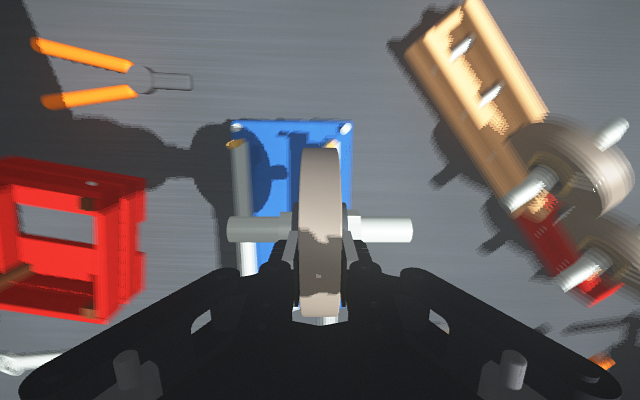

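Wheel 1 is held between the fingers, arbor about row 230, cols 228–412. The stand's left edge runs from (row 150, col 237) to (row 270, col 247). The crate is at left around (240,70).

```bash
sed -i 's/^def cam(n,s=None):/import functools\ncamera_model=functools.lru_cache(None)(camera_model)\ndef cam(n,s=None):/' h.py; python3 - <<'E'
from h import *
s=sense();print(s["tool_pos"],s["tcp_rot"])
f=lambda r,c,z:onz("wrist",(r,c),z,s)
print("left edge",f(150,237.5,85),f(265,247,85), "foot corners z~10?",f(122,233,12),f(122,352,12))
print("arbor ends",[proj("wrist",[[s["tool_pos"][0],s["tool_pos"][1]+y,s["tool_pos"][2]-20.6]],s) for y in(-55,55)])
print("crate outer corners z71",f(185,145,71),f(155,0,71)) 
for q in ["ways_mid","stand","scrap"]:
  snapshot("wrist")
  print(q,[(np.round(d["at"],1),f(*d["at"],{"ways_mid":85}.get(q,0)),d["confidence"]) for d in place_of("wrist",q)])
E
```

```text
[473.51 122.2  186.58] [-179.98    0.26   90.46]
left edge [430.66  52.47] [539.27  54.2 ] foot corners z~10? [407.5   28.28] [406.48 157.21]
arbor ends [array([[232.64, 228.53]]), array([[234.22, 407.17]])]
crate outer corners z71 [465.09 -40.39] [ 438.27 -168.55]
ways_mid [(array([211.4, 301.1]), array([485.17, 106.34]), 0.55), (array([228.2,  94.5]), array([503.15, -84.37]), 0.35)]
stand [(array([214.3, 297.1]), array([515.99,  95.41]), 0.85)]
scrap [(array([228.3,  85.5]), array([ 536.74, -168.38]), 0.69)]
```

```bash
python3 - <<'E'
from h import *
s=sense(); im=snapshot("wrist"); s2=sense();print(s["tool_pos"],s2["tool_pos"],s2["tcp_rot"]); s=s2
cv2.imwrite("pics/w3.png",im[:,:,::-1])
f=lambda r,c,z:onz("wrist",(r,c),z,s)
hsv=cv2.cvtColor(im,cv2.COLOR_RGB2HSV)
for r in (150,160,170,180,190,200,250,260):
    x=np.where((hsv[r,200:275,1]<60)&(hsv[r,200:275,2]>140))[0]+200
    if len(x): print(r,x.min(),x.max(),len(x),f(r,np.median(x),85))
b=(cv2.inRange(hsv,(100,150,60),(120,255,255)))
ys,xs=np.where(b[100:300,180:480]); print("blue",ys.min()+100,xs.min()+180,xs.max()+180)
for r in (125,128,131,135,140):
    x=np.where(b[r,180:480])[0]+180
    if len(x): print(r,x.min(),x.max(),f(r,x.min(),12),f(r,x.max(),12))
E
```

```text
[469.53 129.21 187.77] [469.73 129.37 188.22] [-179.91   -0.     91.55]
250 218 253 13 [521.63  63.37]
260 202 254 16 [532.04  62.48]
blue 119 232 352
125 242 352 [408.17  44.26] [404.95 164.28]
128 242 351 [411.35  44.12] [408.15 163.36]
131 232 351 [414.84  33.01] [411.34 163.54]
135 233 351 [419.11  33.89] [415.62 163.78]
140 247 351 [424.1   49.08] [421.02 164.08]
```

View pics/w3.png

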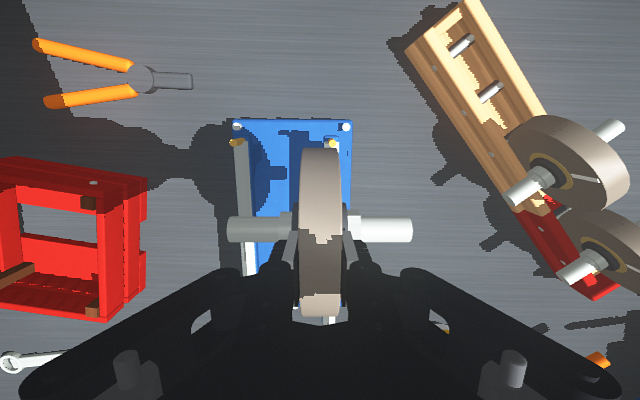

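```bash
python3 - <<'E'
from h import *
s=sense();print(s["tool_pos"],s["tcp_rot"],s["time"])
f=lambda r,c,z:onz("wrist",(r,c),z,s)
A,B=f(142.5,236,97),f(142.5,333,97);print("pins",A,B,(A+B)/2,np.hypot(*(A-B)))
u=np.array([np.cos(np.radians(1.5)),np.sin(np.radians(1.5))]);M=(A+B)/2+95*u;print("mid",M)
print("L edge",f(155,240.5,85),f(265,250,85))
T=(M[0],M[1])
plan([((*T,188),Rt(91.5),1.0,15),((*T,122),Rt(91.5),1.0,20),((*T,114),Rt(91.5),1.0,2)])
E
```

```text
[469.73 129.37 188.22] [-179.91   -0.     91.55] 6.4
pins [421.03  61.4 ] [418.92 140.12] [419.97 100.76] 78.75017961830412
mid [514.94 103.25]
L edge [432.42  61.28] [537.22  65.62]
-0.000 -0.000 0.000 -0.68 1.11 0.00 1.00; -0.001 -0.000 0.000 -1.37 2.22 0.01 1.00; -0.001 -0.000 0.001 -2.05 3.34 0.01 1.00; -0.002 -0.000 0.001 -2.73 4.45 0.01 1.00; -0.002 -0.000 0.001 -2.73 4.45 0.01 1.00
-- (np.float64(514.9421526212815), np.float64(103.24856461629088), 188)
0.000 0.000 0.000 0.00 -0.00 1.65 1.00; 0.000 0.000 0.000 0.00 -0.00 3.30 1.00; 0.000 0.000 0.000 0.00 -0.00 4.95 1.00; 0.000 0.000 0.000 0.00 -0.00 6.60 1.00; 0.000 0.000 0.000 0.00 -0.00 6.60 1.00
-- (np.float64(514.9421526212815), np.float64(103.24856461629088), 122)
0.000 0.000 0.000 0.00 -0.00 0.20 1.00; 0.000 0.000 0.000 0.00 -0.00 0.40 1.00; 0.000 0.000 0.000 0.00 -0.00 0.60 1.00; 0.000 0.000 0.000 0.00 -0.00 0.80 1.00; 0.000 0.000 0.000 0.00 -0.00 0.80 1.00
-- (np.float64(514.9421526212815), np.float64(103.24856461629088), 114)
```

apply_moves(
  targets="-0.001 0 0 -0.7 1.1 0 1; -0.001 0 0 -1.4 2.2 0 1; -0.002 0 0 -2 3.3 0 1; -0.002 0 0 -2.7 4.5 0 1; -0.002 0 0 -2.7 4.5 0 1",
)

```text
time: 6.9
tool_pos: [518.2, 101.6, 189.4]
tcp_rot: [179.8, 0.0, 91.4]
ft_force: [-0.8, 0.2, -6.9]
finger_gap: 19.0
```

apply_moves(
  targets="0 0 0 0 0 1.6 1; 0 0 0 0 0 3.3 1; 0 0 0 0 0 5 1; 0 0 0 0 0 6.6 1; 0 0 0 0 0 6.6 1",
)

```text
time: 7.4
tool_pos: [514.5, 102.5, 120.4]
tcp_rot: [-179.8, 0.0, 91.4]
ft_force: [-0.8, -0.8, -8.0]
finger_gap: 18.7
```

apply_moves(
  targets="0 0 0 0 0 0.2 1; 0 0 0 0 0 0.4 1; 0 0 0 0 0 0.6 1; 0 0 0 0 0 0.7 1; 0 0 0 0 0 0.7 1",
)

```text
time: 7.9
tool_pos: [516.6, 102.8, 116.5]
tcp_rot: [179.9, -0.0, 91.4]
ft_force: [0.3, 0.5, -7.1]
finger_gap: 19.0
```

apply_moves(
  targets="0 0 0 0 0 0.1 1; 0 0 0 0 0 0.2 1; 0 0 0 0 0 0.3 1; 0 0 0 0 0 0.3 1; 0 0 0 0 0 0.3 1",
)

```text
time: 8.4
tool_pos: [516.8, 102.8, 113.8]
tcp_rot: [179.9, -0.0, 91.4]
ft_force: [-2.3, -0.2, -2.0]
finger_gap: 18.7
```

```bash
python3 - <<'E'
from h import *
s=sense();print(s["tool_pos"],s["tcp_rot"],s["time"],s["ft_force"],s["wrist_torque"])
E
```

```text
[516.79 102.79 113.8 ] [179.85  -0.    91.44] 8.4 [-2.28 -0.22 -1.96] [0.06 0.3  0.04]
```

```bash
cat >> h.py <<'E'
def shot(nm):
    im=snapshot("wrist"); cv2.imwrite(f"pics/{nm}.png",im[:,:,::-1]); s=sense(); print(nm,s["time"],s["tool_pos"],s["tcp_rot"],s["finger_gap"]); return im,s
E
python3 -c "
from h import *
shot('a0')"
```

```text
a0 8.45 [516.79 102.8  113.76] [179.85  -0.    91.45] 18.927704454937203
```

apply_moves(
  targets="0 0 0 0 0 0 8.5; 0 0 0 0 0 0 8.5; 0 0 0 0 0 0 8.5; 0 0 0 0 0 0 8.5; 0 0 0 0 0 0 8.5",
)

```text
time: 8.95
tool_pos: [516.7, 102.8, 113.4]
tcp_rot: [179.9, -0.0, 91.4]
ft_force: [-0.1, -0.5, 0.1]
finger_gap: 85.0
```

```bash
python3 -c "
from h import *
shot('a1')"
```

```text
a1 9.0 [516.6  102.81 113.38] [179.88   0.    91.44] 85.39595105688845
```

apply_moves(
  targets="0 0 0 0 0 0 8.5; 0 0 0 0 0 0 8.5; 0 0 0 0 0 0 8.5; 0 0 0 0 0 0 8.5; 0 0 0 0 0 0 8.5",
)

```text
time: 9.5
tool_pos: [516.5, 102.8, 113.3]
tcp_rot: [179.9, 0.0, 91.4]
ft_force: [-0.4, 0.4, 0.4]
finger_gap: 85.0
```

```bash
python3 -c "
from h import *
shot('a2')
I=[cv2.imread(f'pics/a{i}.png') for i in range(3)]
o=np.hstack([i[100:340,200:440] for i in I]); cv2.imwrite('pics/v_a.png',o)
g=[cv2.cvtColor(i,cv2.COLOR_BGR2GRAY)[100:340,200:440] for i in I]
print([float(np.abs(g[i].astype(float)-g[j]).mean()) for i,j in((0,1),(1,2))])
"
```

```text
a2 9.55 [516.53 102.8  113.31] [179.89  -0.    91.44] 84.72444810861435
[23.736215277777777, 1.7483854166666666]
```

View pics/v_a.png

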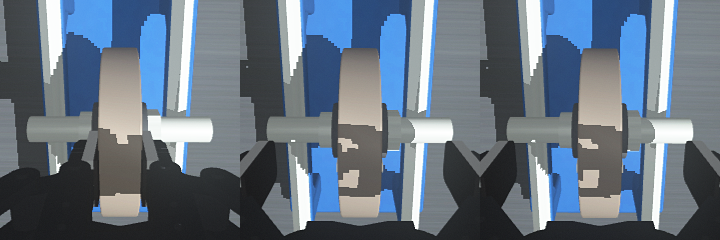

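The three crops show that the wheel did not move within a pixel in 1.1 s after release. I'll regrip it, turn it 45° about the arbor and try again.

```bash
cat >> h.py <<'E'
def tcp(c,yaw,t,d): return np.array(c)-d*Rt(yaw,t).apply([0,0,1])
E
python3 - <<'E'
from h import *
c=np.array([516.5,102.8,93.]); Y=91.4; d=20.3
plan([(tcp(c+[0,0,12],Y,0,d),Rt(Y),1.,10),(tcp(c+[0,0,12],Y,-45,d),Rt(Y,-45),1.),(tcp(c+[0,0,2],Y,-45,d),Rt(Y,-45),1.,3)])
E
```

```text
0.001 -0.000 0.000 0.00 -0.00 -0.60 1.00; 0.002 -0.000 0.001 0.00 -0.00 -1.20 1.00; 0.002 -0.000 0.001 0.00 -0.00 -1.20 1.00; 0.002 -0.000 0.001 0.00 -0.00 -1.20 1.00; 0.002 -0.000 0.001 0.00 -0.00 -1.20 1.00
-- [516.5 102.8 125.3]
-0.131 -0.000 0.000 0.00 -0.24 0.10 1.00; -0.262 0.000 -0.000 0.00 -0.48 0.20 1.00; -0.393 -0.000 0.000 -0.00 -0.72 0.30 1.00; -0.524 0.000 -0.000 0.00 -0.96 0.40 1.00; -0.654 0.000 -0.000 0.00 -1.20 0.50 1.00
-0.131 -0.000 0.000 -0.00 -0.25 -0.07 1.00; -0.131 -0.000 0.000 -0.00 -0.25 -0.07 1.00; -0.131 -0.000 0.000 -0.00 -0.25 -0.07 1.00; -0.131 -0.000 0.000 -0.00 -0.25 -0.07 1.00; -0.131 -0.000 0.000 -0.00 -0.25 -0.07 1.00
-- [502.15 102.45 119.35]
0.000 0.000 0.000 0.00 -0.18 0.18 1.00; 0.000 0.000 0.000 0.00 -0.35 0.35 1.00; 0.000 0.000 0.000 0.00 -0.53 0.53 1.00; 0.000 0.000 0.000 0.00 -0.71 0.71 1.00; 0.000 0.000 0.000 0.00 -0.71 0.71 1.00
-- [502.15 102.45 109.35]
```

apply_moves(
  targets="0 0 0 0 0 0 1; 0 0 0 0 0 0 1; 0 0 0 0 0 0 1; 0 0 0 0 0 0 1; 0 0 0 0 0 0 1",
  force=100,
)

```text
time: 10.05
tool_pos: [516.7, 102.9, 113.5]
tcp_rot: [179.9, -0.0, 91.4]
ft_force: [0.1, 0.7, 0.3]
finger_gap: 18.5
```

apply_moves(
  targets="0 0 0 0 0 0 1; 0 0 0 0 0 0 1; 0 0 0 0 0 -0.4 1; 0 0 0 0 0 -0.8 1; 0 0 0 0 0 -1.2 1",
)

```text
time: 10.55
tool_pos: [515.6, 102.7, 124.6]
tcp_rot: [-180.0, 0.0, 91.4]
ft_force: [0.1, -0.3, -7.1]
finger_gap: 18.7
```

apply_moves(
  targets="-0.131 0 0 0 -0.24 0.1 1; -0.262 0 0 0 -0.48 0.2 1; -0.393 0 0 0 -0.72 0.3 1; -0.524 0 0 0 -0.96 0.4 1; -0.654 0 0 0 -1.2 0.5 1",
)

```text
time: 11.05
tool_pos: [503.8, 102.4, 119.7]
tcp_rot: [142.2, -0.0, 91.4]
ft_force: [-1.0, -1.0, -6.6]
finger_gap: 18.4
```

apply_moves(
  targets="-0.131 0 0 0 -0.25 -0.07 1; -0.131 0 0 0 -0.25 -0.07 1; -0.131 0 0 0 -0.25 -0.07 1; -0.131 0 0 0 -0.25 -0.07 1; -0.131 0 0 0 -0.25 -0.07 1",
)

```text
time: 11.55
tool_pos: [529.3, 113.0, 124.7]
tcp_rot: [136.5, 0.5, 91.0]
ft_force: [-0.0, 0.0, -7.7]
finger_gap: 18.4
```

```bash
python3 - <<'E'
from h import *
im,s=shot('b0')
print(s["ft_force"],s["joint_pos"]); c=s["tool_pos"]+20.3*R.from_euler("xyz",s["tcp_rot"],degrees=True).apply([0,0,1]); print("centre",c)
E
```

```text
b0 11.6 [529.54 113.06 124.99] [136.51   0.45  90.99] 18.58254336402749
[-0.11 -0.47 -6.94] [ 11.86 -34.92 143.09 -15.8   29.84 -68.58]
centre [543.52 113.19 110.26]
```

The −45° tilt ran into joint 3's limit, so I'll turn it the other way instead.

```bash
python3 - <<'E'
from h import *
c=np.array([516.5,102.8,93.]); Y=91.4; d=20.3
plan([(tcp(c+[0,0,14],Y,0,d),Rt(Y),1.,10),(tcp(c+[0,0,12],Y,45,d),Rt(Y,45),1.)])
E
```

```text
0.127 0.002 -0.001 -0.17 -0.13 -0.18 1.00; 0.253 0.003 -0.001 -0.34 -0.27 -0.36 1.00; 0.380 0.005 -0.002 -0.50 -0.40 -0.54 1.00; 0.506 0.007 -0.003 -0.67 -0.54 -0.71 1.00; 0.633 0.008 -0.003 -0.84 -0.67 -0.89 1.00
0.127 0.002 -0.001 -0.17 -0.21 -0.07 1.00; 0.127 0.002 -0.001 -0.17 -0.21 -0.07 1.00; 0.127 0.002 -0.001 -0.17 -0.21 -0.07 1.00; 0.127 0.002 -0.001 -0.17 -0.21 -0.07 1.00; 0.127 0.002 -0.001 -0.17 -0.21 -0.07 1.00
-- [516.5 102.8 127.3]
0.131 0.000 -0.000 -0.00 0.24 0.13 1.00; 0.262 -0.000 -0.000 0.00 0.48 0.26 1.00; 0.393 -0.000 0.000 0.00 0.72 0.40 1.00; 0.524 0.000 -0.000 -0.00 0.96 0.53 1.00; 0.654 0.000 0.000 -0.00 1.20 0.66 1.00
0.131 0.000 -0.000 0.00 0.27 -0.04 1.00; 0.131 0.000 -0.000 0.00 0.27 -0.04 1.00; 0.131 0.000 -0.000 0.00 0.27 -0.04 1.00; 0.131 0.000 -0.000 0.00 0.27 -0.04 1.00; 0.131 0.000 -0.000 0.00 0.27 -0.04 1.00
-- [530.85 103.15 119.35]
```

apply_moves(
  targets="0.127 0.002 -0.001 -0.17 -0.13 -0.18 1; 0.253 0.003 -0.001 -0.34 -0.27 -0.36 1; 0.38 0.005 -0.002 -0.5 -0.4 -0.54 1; 0.506 0.007 -0.003 -0.67 -0.54 -0.71 1; 0.633 0.008 -0.003 -0.84 -0.67 -0.89 1",
)

```text
time: 12.1
tool_pos: [520.3, 104.8, 129.0]
tcp_rot: [172.8, 0.0, 91.4]
ft_force: [-0.1, -0.5, -6.7]
finger_gap: 18.4
```

apply_moves(
  targets="0.127 0.002 -0.001 -0.17 -0.21 -0.07 1; 0.127 0.002 -0.001 -0.17 -0.21 -0.07 1; 0.127 0.002 -0.001 -0.17 -0.21 -0.07 1; 0.127 0.002 -0.001 -0.17 -0.21 -0.07 1; 0.127 0.002 -0.001 -0.17 -0.21 -0.07 1",
)

```text
time: 12.6
tool_pos: [516.9, 103.4, 129.3]
tcp_rot: [179.7, -0.0, 91.5]
ft_force: [0.1, -0.0, -7.2]
finger_gap: 18.3
```

```bash
python3 - <<'E'
from h import *
c=np.array([516.5,102.8,93.]); Y=91.4; d=20.3
s=sense(); print(s["tool_pos"],s["tcp_rot"],s["joint_pos"])
plan([(tcp(c+[0,0,12],Y,45,d),Rt(Y,45),1.)])
E
```

```text
[516.92 103.45 129.33] [179.71  -0.03  91.46] [  5.74   0.09 103.85   0.    75.77 -85.72]
0.132 0.000 0.000 -0.01 0.23 0.17 1.00; 0.263 0.000 0.000 -0.02 0.46 0.33 1.00; 0.395 0.000 0.001 -0.03 0.69 0.50 1.00; 0.527 0.000 0.001 -0.04 0.92 0.67 1.00; 0.659 0.000 0.001 -0.05 1.16 0.84 1.00
0.132 0.000 0.000 -0.01 0.29 -0.01 1.00; 0.132 0.000 0.000 -0.01 0.29 -0.01 1.00; 0.132 0.000 0.000 -0.01 0.29 -0.01 1.00; 0.132 0.000 0.000 -0.01 0.29 -0.01 1.00; 0.132 0.000 0.000 -0.01 0.29 -0.01 1.00
-- [530.85 103.15 119.35]
```

apply_moves(
  targets="0.132 0 0 -0.01 0.23 0.17 1; 0.263 0 0 -0.02 0.46 0.33 1; 0.395 0 0 -0.03 0.69 0.5 1; 0.527 0 0 -0.04 0.92 0.67 1; 0.659 0 0.001 -0.05 1.16 0.84 1",
)

```text
time: 13.1
tool_pos: [530.5, 103.4, 122.3]
tcp_rot: [-142.5, -0.0, 91.4]
ft_force: [1.1, -0.0, -7.4]
finger_gap: 18.6
```

apply_moves(
  targets="0.132 0 0 0 0.29 0 1; 0.132 0 0 0 0.29 0 1; 0.132 0 0 0 0.29 0 1; 0.132 0 0 0 0.29 0 1; 0.132 0 0 0 0.29 0 1",
)

```text
time: 13.6
tool_pos: [532.7, 103.4, 122.7]
tcp_rot: [-135.3, -0.0, 91.4]
ft_force: [-0.6, 0.1, -6.6]
finger_gap: 18.6
```

```bash
python3 - <<'E'
from h import *
im,s=shot('b1')
print(s["ft_force"],s["joint_pos"]); c=s["tool_pos"]+20.3*R.from_euler("xyz",s["tcp_rot"],degrees=True).apply([0,0,1]); print("centre",c)
plan([(s["tool_pos"]-[0,0,c[2]-93.7],R.from_euler("xyz",s["tcp_rot"],degrees=True),1.,4)])
E
```

```text
b1 13.65 [532.57 103.4  122.57] [-135.29   -0.02   91.41] 18.294991261522156
[-0.25 -0.04 -6.54] [  4.22  47.16  56.13   2.34 121.36 -86.8 ]
centre [518.29 103.06 108.14]
0.000 0.000 0.000 -0.00 0.25 0.26 1.00; 0.000 0.000 0.000 -0.00 0.51 0.51 1.00; 0.000 0.000 0.000 -0.00 0.76 0.77 1.00; 0.000 0.000 0.000 -0.00 1.02 1.03 1.00; 0.000 0.000 0.000 -0.00 1.02 1.03 1.00
-- [532.57 103.4  108.13]
```

apply_moves(
  targets="0 0 0 0 0.3 0.3 1; 0 0 0 0 0.6 0.6 1; 0 0 0 0 0.85 0.85 1; 0 0 0 0 1 1 1; 0 0 0 0 1 1 1",
)

```text
time: 14.15
tool_pos: [530.7, 103.0, 103.6]
tcp_rot: [-134.7, 0.0, 91.4]
ft_force: [-0.4, 1.2, -7.4]
finger_gap: 18.1
```

```bash
python3 - <<'E'
from h import *
im,s=shot('b2'); print(s["ft_force"],s["wrist_torque"])
c=s["tool_pos"]+20.3*R.from_euler("xyz",s["tcp_rot"],degrees=True).apply([0,0,1]); print("centre",c, proj("wrist",[c,c+[-1.4,55,0],c-[-1.4,55,0]],s))
a=snapshot("side"); cv2.imwrite("pics/b2s.png",a[:,:,::-1])
o=np.hstack([im[100:400,160:480],cv2.resize(a[140:260,240:400],(400,300),interpolation=cv2.INTER_CUBIC)]); cv2.imwrite("pics/v_b.png",o[:,:,::-1])
E
```

```text
b2 14.2 [530.87 103.07 103.86] [-134.74    0.     91.39] 18.40337309011332
[-0.32 -1.39 -7.8 ] [ 0.05 -1.35 -0.01]
centre [516.46 102.72  89.57] [[231.9  317.61]
 [231.8  406.99]
 [232.   228.17]]
```

View pics/v_b.png

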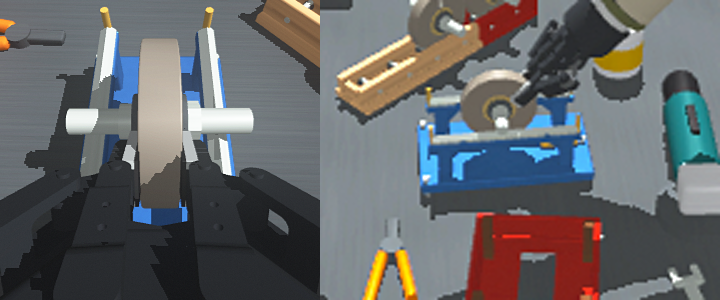

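```bash
python3 - <<'E'
from h import *
for n in ["w3","a0","a2","b0","b1","b2"]:
    h=cv2.cvtColor(cv2.imread(f"pics/{n}.png"),cv2.COLOR_BGR2HSV)
    out=[]
    for c in (400,404,408):
        y=np.where((h[190:265,c,1]<40)&(h[190:265,c,2]>150))[0]+190
        out.append((y.min(),y.max()) if len(y) else None)
    print(n,out)
E
```

```text
w3 [(np.int64(218), np.int64(242)), (np.int64(218), np.int64(242)), (np.int64(218), np.int64(242))]
a0 [(np.int64(218), np.int64(242)), (np.int64(218), np.int64(242)), (np.int64(218), np.int64(242))]
a2 [(np.int64(219), np.int64(243)), (np.int64(219), np.int64(243)), (np.int64(219), np.int64(240))]
b0 [(np.int64(216), np.int64(233)), (np.int64(216), np.int64(233)), (np.int64(216), np.int64(233))]
b1 [(np.int64(208), np.int64(231)), (np.int64(208), np.int64(231)), (np.int64(208), np.int64(231))]
b2 [(np.int64(208), np.int64(231)), (np.int64(208), np.int64(231)), (np.int64(208), np.int64(231))]
```

apply_moves(
  targets="0 0 0 0 0.05 0.05 1; 0 0 0 0 0.1 0.1 1; 0 0 0 0 0.1 0.1 1; 0 0 0 0 0.1 0.1 1; 0 0 0 0 0.1 0.1 1",
)

```text
time: 14.75
tool_pos: [531.2, 103.1, 103.0]
tcp_rot: [-134.8, -0.0, 91.4]
ft_force: [0.4, 0.0, -7.2]
finger_gap: 18.6
```

apply_moves(
  targets="0 0 0 0 0.04 0.04 1; 0 0 0 0 0.08 0.08 1; 0 0 0 0 0.12 0.12 1; 0 0 0 0 0.12 0.12 1; 0 0 0 0 0.12 0.12 1",
)

```text
time: 15.25
tool_pos: [531.3, 103.1, 102.0]
tcp_rot: [-134.8, -0.0, 91.4]
ft_force: [0.6, -0.9, 0.9]
finger_gap: 18.5
```

```bash
python3 -c "
from h import *
im,s=shot('b3'); print(s['ft_force'],s['wrist_torque'])"
```

```text
b3 15.3 [531.3  103.1  101.93] [-134.81   -0.     91.38] 18.276313984024114
[ 0.5  -0.36  1.21] [ 0.06 -0.26 -0.01]
```

apply_moves(
  targets="0 0 0 0 0 0 8.5; 0 0 0 0 0 0 8.5; 0 0 0 0 0 -1 8.5; 0 0 0 0 0 -3.5 8.5; 0 0 0 0 0 -6 8.5",
)

```text
time: 15.8
tool_pos: [573.6, 104.2, 143.9]
tcp_rot: [-134.7, 0.0, 91.4]
ft_force: [0.9, -0.3, -1.1]
finger_gap: 84.9
```

```bash
python3 -c "
from h import *
shot('b4');s=sense();print(snapshot('side').shape);print(place_of('side','wheel_a_end'))"
```

```text
b4 15.85 [576.34 104.06 147.28] [-135.02   -0.01   91.37] 84.85203602800277
(400, 640, 3)
[{'at': [148.8, 287.2], 'confidence': 0.23}]
```

apply_moves(
  targets="0 0 0 0 0 0 8.5; 0 0 0 0 0 0 8.5; 0 0 0 0 0 0 8.5; 0 0 0 0 0 0 8.5; 0 0 0 0 0 0 8.5",
)

```text
time: 16.45
tool_pos: [573.5, 104.1, 143.4]
tcp_rot: [-134.8, 0.0, 91.4]
ft_force: [-0.2, 0.3, 0.8]
finger_gap: 85.1
```

```bash
cat >> h.py <<'E'
def arb(n,s,z=93.,cols=None):
    """arbor ends in wrist picture: rows of white at given columns -> world xy"""
    h=cv2.cvtColor(cv2.imread(f"pics/{n}.png"),cv2.COLOR_BGR2HSV); o=[]
    for c in cols:
        y=np.where((h[100:300,c,1]<40)&(h[100:300,c,2]>140))[0]+100
        if len(y): o.append((c,y.min(),y.max(),onz("wrist",((y.min()+y.max())/2,c),z,s)))
    return o
E
python3 - <<'E'
from h import *
im,s=shot('b5')
I=[cv2.imread(f'pics/b{i}.png')[60:360,180:460] for i in (3,4,5)]
cv2.imwrite('pics/v_b2.png',np.hstack(I))
for n in("b4","b5"): print(n,arb(n,s,cols=(240,250,260,375,380,385,390)))
E
```

```text
b5 16.5 [573.53 104.14 143.45] [-134.78   -0.     91.39] 85.03256925931942
b4 [(250, np.int64(190), np.int64(204), array([514.25,  47.64])), (260, np.int64(188), np.int64(299), array([553.75,  60.92])), (375, np.int64(187), np.int64(299), array([551.3 , 145.77])), (380, np.int64(188), np.int64(299), array([551.6 , 149.43])), (385, np.int64(188), np.int64(205), array([511.12, 156.85])), (390, np.int64(192), np.int64(203), array([511.96, 160.81]))]
b5 [(250, np.int64(190), np.int64(202), array([513.31,  47.5 ])), (260, np.int64(188), np.int64(299), array([553.75,  60.92])), (375, np.int64(187), np.int64(299), array([551.3 , 145.77])), (380, np.int64(187), np.int64(204), array([510.27, 152.88])), (385, np.int64(187), np.int64(204), array([510.17, 156.94])), (390, np.int64(193), np.int64(197), array([509.6 , 161.05]))]
```

View pics/v_b2.png

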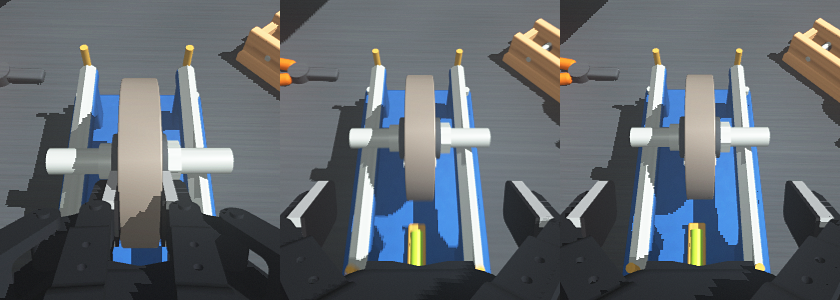

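Wheel 1 stayed put after the second release too: centre at x≈512 in both frames, against a release point near 513. A 2 mm imbalance would have rolled several mm in that time, so wheel 1 is good. I'll pick it up from above and take it to the green rack.

```bash
python3 - <<'E'
from h import *
Y=91.5
plan([((512,103.5,185),Rt(Y),8.5,40),((512,103.5,114),Rt(Y),8.5,25),((512,103.5,114),Rt(Y),1.),((512,103.5,190),Rt(Y),1.,25),((385,-265,195),Rt(56),1.,40)])
E
```

```text
-0.132 -0.000 -0.000 0.01 -1.21 0.24 8.50; -0.263 -0.000 -0.001 0.03 -2.43 0.48 8.50; -0.395 -0.000 -0.001 0.04 -3.64 0.72 8.50; -0.526 -0.001 -0.001 0.06 -4.86 0.96 8.50; -0.658 -0.001 -0.002 0.07 -6.07 1.20 8.50
-0.132 -0.000 -0.000 0.02 -1.11 -0.55 8.50; -0.132 -0.000 -0.000 0.02 -1.11 -0.55 8.50; -0.132 -0.000 -0.000 0.02 -1.11 -0.55 8.50; -0.132 -0.000 -0.000 0.02 -1.11 -0.55 8.50; -0.132 -0.000 -0.000 0.02 -1.11 -0.55 8.50
-- (512, 103.5, 185)
0.000 -0.000 -0.000 -0.00 -0.00 2.37 8.50; 0.000 -0.000 -0.000 -0.00 -0.00 4.73 8.50; 0.000 -0.000 -0.000 -0.00 -0.00 7.10 8.50; 0.000 -0.000 -0.000 -0.00 -0.00 7.10 8.50; 0.000 -0.000 -0.000 -0.00 -0.00 7.10 8.50
-- (512, 103.5, 114)
-0.000 0.000 0.000 0.00 0.00 0.00 1.00; -0.000 0.000 0.000 0.00 0.00 0.00 1.00; -0.000 0.000 0.000 0.00 0.00 0.00 1.00; -0.000 0.000 0.000 0.00 0.00 0.00 1.00; -0.000 0.000 0.000 0.00 0.00 0.00 1.00
-- (512, 103.5, 114)
0.000 0.000 0.000 -0.00 0.00 -1.90 1.00; 0.000 0.000 0.000 -0.00 0.00 -3.80 1.00; 0.000 0.000 0.000 -0.00 0.00 -5.70 1.00; 0.000 0.000 0.000 -0.00 0.00 -7.60 1.00; 0.000 0.000 0.000 -0.00 0.00 -7.60 1.00
-- (512, 103.5, 190)
0.000 -0.000 0.062 -3.65 -1.37 -0.05 1.00; 0.000 -0.000 0.124 -7.30 -2.73 -0.10 1.00; -0.000 -0.000 0.186 -10.95 -4.10 -0.15 1.00; -0.000 -0.000 0.248 -14.60 -5.46 -0.20 1.00; 0.000 -0.000 0.310 -18.25 -6.83 -0.25 1.00
-0.000 -0.000 0.062 -3.89 -0.19 -0.05 1.00; -0.000 -0.000 0.124 -7.79 -0.38 -0.10 1.00; 0.000 -0.000 0.186 -11.68 -0.56 -0.15 1.00; -0.000 -0.000 0.248 -15.57 -0.75 -0.20 1.00; -0.000 -0.000 0.310 -19.47 -0.94 -0.25 1.00
-- (385, -265, 195)
```

apply_moves(
  targets="-0.132 0 0 0.01 -1.2 0.24 8.5; -0.263 0 0 0.03 -2.4 0.48 8.5; -0.395 0 0 0.04 -3.6 0.72 8.5; -0.526 0 0 0.06 -4.9 0.96 8.5; -0.658 0 0 0.07 -6.1 1.2 8.5",
)

```text
time: 17.0
tool_pos: [522.5, 103.6, 179.7]
tcp_rot: [-172.9, -0.0, 91.4]
ft_force: [-0.1, 0.4, 1.3]
finger_gap: 85.3
```

apply_moves(
  targets="-0.132 0 0 0 -1.1 -0.55 8.5; -0.132 0 0 0 -1.1 -0.55 8.5; -0.132 0 0 0 -1.1 -0.55 8.5; -0.132 0 0 0 -1.1 -0.55 8.5; -0.132 0 0 0 -1.1 -0.55 8.5",
)

```text
time: 17.5
tool_pos: [513.4, 103.3, 185.1]
tcp_rot: [-180.0, 0.0, 91.4]
ft_force: [-0.7, 0.6, 0.1]
finger_gap: 84.9
```

```bash
python3 - <<'E'
from h import *
im,s=shot('c0')
print(arb('c0',s,cols=(260,264,268,360,365,370,375)))
Y=91.5
plan([((512,103.5,114),Rt(Y),8.5,25)])
E
```

```text
c0 17.55 [513.21 103.28 184.78] [-179.97    0.     91.37] 85.01769769429089
[(260, np.int64(198), np.int64(208), array([515.21,  53.23])), (264, np.int64(100), np.int64(208), array([473.21,  57.82])), (268, np.int64(100), np.int64(249), array([490.2,  60.7])), (360, np.int64(100), np.int64(291), array([506.53, 138.87])), (365, np.int64(100), np.int64(233), array([481.56, 141.52])), (370, np.int64(100), np.int64(208), array([471.14, 144.95])), (375, np.int64(189), np.int64(275), array([539.53, 154.17]))]
-0.000 0.000 -0.001 0.01 -0.04 2.36 8.50; -0.000 0.000 -0.002 0.02 -0.08 4.72 8.50; -0.000 0.000 -0.002 0.03 -0.12 7.08 8.50; -0.000 0.000 -0.002 0.03 -0.12 7.08 8.50; -0.000 0.000 -0.002 0.03 -0.12 7.08 8.50
-- (512, 103.5, 114)
```

apply_moves(
  targets="0 0 0 0 0 2.4 8.5; 0 0 0 0 -0.1 4.7 8.5; 0 0 0 0 -0.1 7.1 8.5; 0 0 0 0 -0.1 7.1 8.5; 0 0 0 0 -0.1 7.1 1",
)

```text
time: 18.05
tool_pos: [511.2, 103.2, 113.7]
tcp_rot: [-179.9, 0.0, 91.4]
ft_force: [-0.5, -0.1, 0.9]
finger_gap: 72.9
```

apply_moves(
  targets="0 0 0 0 0 0 1; 0 0 0 0 0 0 1; 0 0 0 0 0 0 1; 0 0 0 0 0 0 1; 0 0 0 0 0 0 1",
)

```text
time: 18.55
tool_pos: [512.1, 103.7, 115.6]
tcp_rot: [179.8, -0.0, 91.4]
ft_force: [-0.1, 2.4, 6.5]
finger_gap: 18.7
```

apply_moves(
  targets="0 0 0 0 0 -1 1; 0 0 0 0 0 -3 1; 0 0 0 0 0 -5 1; 0 0 0 0 0 -7.6 1; 0 0 0 0 0 -7.6 1",
)

```text
time: 19.05
tool_pos: [512.6, 103.4, 193.6]
tcp_rot: [179.7, -0.0, 91.4]
ft_force: [0.9, -0.4, -5.6]
finger_gap: 18.1
```

apply_moves(
  targets="0 0 0.062 -3.65 -1.4 -0.05 1; 0 0 0.124 -7.3 -2.7 -0.1 1; 0 0 0.186 -10.95 -4.1 -0.15 1; 0 0 0.248 -14.6 -5.5 -0.2 1; 0 0 0.31 -18.25 -6.8 -0.25 1",
)

```text
time: 19.55
tool_pos: [445.5, -81.7, 190.5]
tcp_rot: [-179.9, -0.0, 73.5]
ft_force: [1.1, -0.5, -7.0]
finger_gap: 18.6
```

apply_moves(
  targets="0 0 0.062 -3.9 -0.2 -0.05 1; 0 0 0.124 -7.8 -0.4 -0.1 1; 0 0 0.186 -11.7 -0.6 -0.15 1; 0 0 0.248 -15.6 -0.75 -0.2 1; 0 0 0.31 -19.5 -0.9 -0.25 1",
)

```text
time: 20.05
tool_pos: [382.1, -266.0, 193.0]
tcp_rot: [-179.9, -0.1, 55.7]
ft_force: [0.6, 0.0, -6.4]
finger_gap: 18.4
```

apply_moves(
  targets="0 0 0 0 0 0 1; 0 0 0 0 0 0 1; 0 0 0 0 0 0 1; 0 0 0 0 0 0 1; 0 0 0 0 0 0 1",
)

```text
time: 20.55
tool_pos: [384.2, -264.4, 194.8]
tcp_rot: [180.0, -0.0, 56.0]
ft_force: [0.5, 0.7, -7.2]
finger_gap: 18.6
```

```bash
python3 - <<'E'
from h import *
im,s=shot('c1'); print(s["ft_force"])
for q in ["rack_ok","rack_ok_seat0","scrap"]:
    print(q,[(np.round(d["at"],1),onz("wrist",d["at"],{"rack_ok_seat0":66.5}.get(q,0),s),round(d["confidence"],2)) for d in place_of("wrist",q)])
E
```

```text
c1 20.6 [ 384.16 -264.53  194.95] [179.96  -0.04  55.96] 18.033040289042596
[-0.16  0.29 -7.33]
rack_ok [(array([264.3, 278.3]), array([ 448.5 , -372.67]), 0.68)]
rack_ok_seat0 [(array([190.8, 264.4]), array([ 352.77, -307.81]), 0.9)]
scrap [(array([230.8, 454.8]), array([ 536.51, -158.16]), 0.81)]
```

View pics/c1.png

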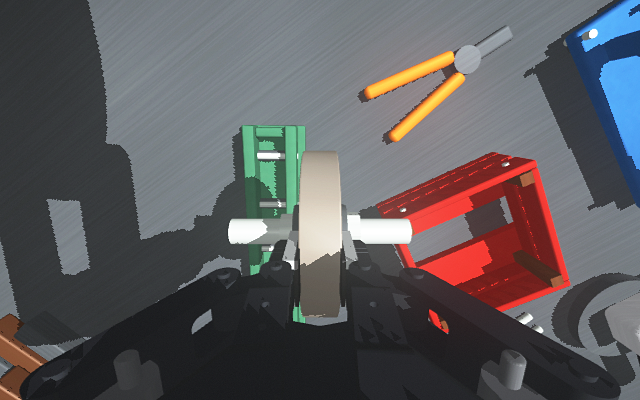

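```bash
python3 - <<'E'
from h import *
s=sense(); f=lambda r,c,z=40:onz("wrist",(r,c),z,s)
A,B=f(128,243),f(128,305.5); print("width",np.hypot(*(A-B)),(A+B)/2)
Bm=f(206,305.5); A2=f(206,244.5)
for P,Q in((A,A2),(B,Bm)):
    d=Q-P; print(np.degrees(np.arctan2(d[1],d[0])))
m1,m2=(f(156,270,21)+0),f(204,271,21); print("rungs",m1,m2,np.hypot(*(m1-m2)))
im=cv2.imread("pics/c1.png"); hsv=cv2.cvtColor(im,cv2.COLOR_BGR2HSV); g=cv2.inRange(hsv,(60,60,40),(95,255,255))
for r in (130,140,150,170,180,190,200,210,220):
    x=np.where(g[r,230:320])[0]+230
    print(r,x.min(),x.max(),f(r,x.min()),f(r,x.max()))
y=np.where(g[100:200,270])[0]+100; print("top row",y.min(),f(y.min(),274))
E
```

```text
width 63.826890398891344 [ 307.93 -268.24]
-37.01328539084433
-34.84616460777791
rungs [ 328.26 -292.84] [ 373.61 -325.21] 55.722626155024365
130 242 305 [ 291.03 -296.74] [ 327.17 -243.37]
140 242 305 [ 298.94 -302.96] [ 335.4  -249.11]
150 243 304 [ 307.58 -308.44] [ 343.2  -255.81]
170 244 299 [ 324.73 -320.56] [ 357.45 -272.24]
180 244 299 [ 333.25 -327.24] [ 366.28 -278.46]
190 245 298 [ 342.54 -333.15] [ 374.67 -285.7 ]
200 246 298 [ 352.   -339.17] [ 383.83 -292.17]
210 246 293 [ 361.03 -346.23] [ 390.08 -303.33]Traceback (most recent call last):
  File "<stdin>", line 11, in <module>
    return umr_minimum(a, axis, None, out, keepdims, initial, where)
ValueError: zero-size array to reduction operation minimum which has no identity
```

The green rack's first two rungs are at (row 156, col 270) and (204, 271). They come out 55.7 mm apart, so seat 0 is about (352,−308), which agrees with the network.

```bash
python3 - <<'E'
from h import *
P=(352,-308.3)
plan([((*P,185),Rt(55.3),1.,25),((*P,97),Rt(55.3),1.,20)])
E
```

```text
0.000 -0.000 0.004 -1.80 -0.08 0.34 1.00; 0.001 -0.000 0.007 -3.59 -0.15 0.68 1.00; 0.001 -0.001 0.011 -5.39 -0.23 1.01 1.00; 0.001 -0.001 0.011 -5.39 -0.23 1.01 1.00; 0.001 -0.001 0.011 -5.39 -0.23 1.01 1.00
-- (352, -308.3, 185)
0.000 0.000 0.000 0.00 -0.00 1.76 1.00; 0.000 0.000 0.000 0.00 -0.00 3.52 1.00; 0.000 0.000 0.000 0.00 -0.00 5.28 1.00; 0.000 0.000 0.000 0.00 -0.00 7.04 1.00; 0.000 0.000 0.000 0.00 -0.00 8.80 1.00
-- (352, -308.3, 97)
```

apply_moves(
  targets="0 0 0.004 -1.8 -0.1 0.3 1; 0 0 0.007 -3.6 -0.15 0.7 1; 0 0 0.011 -5.4 -0.2 1 1; 0 0 0.011 -5.4 -0.2 1 1; 0 0 0.011 -5.4 -0.2 1 1",
)

```text
time: 21.25
tool_pos: [351.9, -308.9, 185.0]
tcp_rot: [180.0, -0.1, 55.2]
ft_force: [-0.6, 0.1, -6.9]
finger_gap: 18.3
```

apply_moves(
  targets="0 0 0 0 0 1.8 1; 0 0 0 0 0 3.5 1; 0 0 0 0 0 5.3 1; 0 0 0 0 0 7 1; 0 0 0 0 0 8.5 1",
)

```text
time: 21.75
tool_pos: [352.5, -308.1, 99.4]
tcp_rot: [180.0, -0.1, 55.3]
ft_force: [0.2, -1.1, -6.7]
finger_gap: 18.2
```

apply_moves(
  targets="0 0 0 0 0 0.2 1; 0 0 0 0 0 0.4 1; 0 0 0 0 0 0.6 1; 0 0 0 0 0 0.6 1; 0 0 0 0 0 0.6 1",
)

```text
time: 22.25
tool_pos: [352.4, -309.2, 94.8]
tcp_rot: [179.9, -0.0, 55.2]
ft_force: [-0.0, -0.3, -6.7]
finger_gap: 18.2
```

apply_moves(
  targets="0 0 0 0 0 0.2 1; 0 0 0 0 0 0.4 1; 0 0 0 0 0 0.5 1; 0 0 0 0 0 0.5 1; 0 0 0 0 0 0.5 1",
)

```text
time: 22.75
tool_pos: [352.1, -309.1, 89.6]
tcp_rot: [179.9, -0.0, 55.2]
ft_force: [-2.5, 2.6, 2.4]
finger_gap: 18.3
```

apply_moves(
  targets="0 0 0 0 0 0.1 1; 0 0 0 0 0 0.1 1; 0 0 0 0 0 0.2 1; 0 0 0 0 0 0.2 1; 0 0 0 0 0 0.2 1",
)

```text
time: 23.25
tool_pos: [352.4, -309.4, 89.5]
tcp_rot: [179.9, -0.0, 55.2]
ft_force: [-8.2, 9.1, 20.6]
finger_gap: 18.2
```

apply_moves(
  targets="0 0 0 0 -0.1 -0.15 1; 0 0 0 0 -0.1 -0.15 1; 0 0 0 0 -0.1 -0.15 8.5; 0 0 0 0 -0.1 -0.15 8.5; 0 0 0 0 -0.1 -0.15 8.5",
)

```text
time: 23.75
tool_pos: [351.3, -308.5, 88.5]
tcp_rot: [179.9, -0.0, 55.2]
ft_force: [0.3, -0.6, 0.6]
finger_gap: 61.3
```

apply_moves(
  targets="0 0 0 0 0 0 8.5; 0 0 0 0 0 -2 8.5; 0 0 0 0 0 -5 8.5; 0 0 0 0 0 -8 8.5; 0 0 0 0 0 -11 8.5",
)

```text
time: 24.25
tool_pos: [351.0, -308.2, 199.5]
tcp_rot: [180.0, -0.0, 55.2]
ft_force: [0.5, -0.8, -0.7]
finger_gap: 84.9
```

```bash
python3 - <<'E'
from h import *
im,s=shot('d0'); cv2.imwrite('pics/v_d.png',im[60:340,140:500,::-1])
for q in ["wheel_a_center","rack_ok_seat0","rack_ok"]:
    print(q,[(np.round(d["at"],1),onz("wrist",d["at"],{"rack_ok":0}.get(q,66.5),s),round(d["confidence"],2)) for d in place_of("wrist",q)])
plan([((400,-100,210),Rt(90)),((433.3,355,210),Rt(131.9)),((433.3,357,115),Rt(131.9))])
E
```

```text
d0 24.3 [ 352.77 -310.19  205.47] [179.53   0.06  55.23] 84.90858872233227
wheel_a_center [(array([191.5, 319.6]), array([ 355.22, -311.08]), 0.76)]
rack_ok_seat0 [(array([290.5, 322.4]), array([ 452.  , -374.43]), 0.8)]
rack_ok [(array([261.2, 320.8]), array([ 449.99, -375.04]), 0.58), (array([230.1, 493.9]), array([ 542.55, -162.11]), 0.54)]
0.001 0.000 -0.121 3.98 -1.58 -0.22 8.50; 0.001 0.000 -0.243 7.97 -3.17 -0.44 8.50; 0.002 0.000 -0.364 11.95 -4.75 -0.66 8.50; 0.002 0.001 -0.485 15.93 -6.33 -0.87 8.50; 0.003 0.001 -0.607 19.92 -7.92 -1.09 8.50
-- (400, -100, 210)
0.000 0.000 -0.066 4.14 0.30 0.00 8.50; 0.000 0.000 -0.133 8.27 0.61 0.00 8.50; 0.000 0.000 -0.199 12.41 0.91 0.00 8.50; 0.000 0.000 -0.266 16.55 1.21 0.00 8.50; 0.000 0.000 -0.332 20.68 1.51 0.00 8.50
0.000 0.000 -0.066 3.81 1.64 0.00 8.50; 0.000 0.000 -0.133 7.62 3.27 0.00 8.50; 0.000 0.000 -0.199 11.43 4.91 0.00 8.50; 0.000 0.000 -0.266 15.24 6.54 0.00 8.50; 0.000 0.000 -0.332 19.06 8.18 0.00 8.50
0.000 0.000 -0.066 3.07 2.79 0.00 8.50; 0.000 0.000 -0.066 3.07 2.79 0.00 8.50; 0.000 0.000 -0.066 3.07 2.79 0.00 8.50; 0.000 0.000 -0.066 3.07 2.79 0.00 8.50; 0.000 0.000 -0.066 3.07 2.79 0.00 8.50
-- (433.3, 355, 210)
-0.000 -0.000 -0.000 0.05 0.04 3.17 8.50; -0.000 -0.000 -0.000 0.10 0.09 6.33 8.50; 0.000 -0.000 -0.000 0.15 0.13 9.50 8.50; 0.000 -0.000 -0.000 0.15 0.13 9.50 8.50; 0.000 -0.000 -0.000 0.15 0.13 9.50 8.50
-- (433.3, 357, 115)
```

View pics/v_d.png

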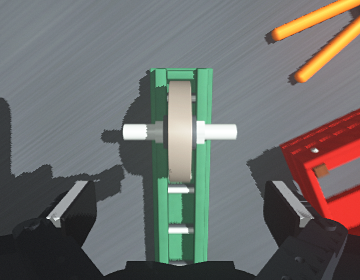

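Wheel 1 stands upright in the green rack, arbor at crop (row 131, cols 125–237) and centred on the rails. Next is wheel 2, in the middle bare place.

apply_moves(
  targets="0 0 -0.121 4 -1.6 -0.2 8.5; 0 0 -0.243 8 -3.2 -0.4 8.5; 0 0 -0.364 12 -4.75 -0.7 8.5; 0 0 -0.485 15.9 -6.3 -0.9 8.5; 0 0 -0.607 19.9 -7.9 -1.1 8.5",
)

```text
time: 24.95
tool_pos: [398.9, -98.0, 208.0]
tcp_rot: [-179.9, -0.0, 90.3]
ft_force: [0.6, -0.4, 0.8]
finger_gap: 84.9
```

apply_moves(
  targets="0 0 -0.066 4.1 0.3 0 8.5; 0 0 -0.133 8.3 0.6 0 8.5; 0 0 -0.199 12.4 0.9 0 8.5; 0 0 -0.266 16.5 1.2 0 8.5; 0 0 -0.332 20.7 1.5 0 8.5",
)

```text
time: 25.45
tool_pos: [413.6, 108.8, 208.0]
tcp_rot: [-179.9, -0.0, 109.2]
ft_force: [0.5, -0.2, -0.2]
finger_gap: 85.0
```

apply_moves(
  targets="0 0 -0.066 3.8 1.6 0 8.5; 0 0 -0.133 7.6 3.3 0 8.5; 0 0 -0.199 11.4 4.9 0 8.5; 0 0 -0.266 15.2 6.5 0 8.5; 0 0 -0.332 19 8.2 0 8.5",
)

```text
time: 25.95
tool_pos: [429.1, 314.9, 207.6]
tcp_rot: [-179.9, 0.0, 128.2]
ft_force: [0.4, -0.5, 0.2]
finger_gap: 85.1
```

apply_moves(
  targets="0 0 -0.066 3 2.8 0 8.5; 0 0 -0.066 3 2.8 0 8.5; 0 0 -0.066 3 2.8 0 8.5; 0 0 -0.066 3 2.8 0 8.5; 0 0 -0.066 3 2.8 0 8.5",
)

```text
time: 26.45
tool_pos: [433.7, 353.2, 209.3]
tcp_rot: [180.0, 0.0, 131.7]
ft_force: [0.1, -0.1, -0.3]
finger_gap: 85.0
```

```bash
python3 - <<'E'
from h import *
im,s=shot('e0')
for q in ["wheel_a_center","wheel_a_end"]:
    print(q,[(np.round(d["at"],1),onz("wrist",d["at"],66.5,s),round(d["confidence"],2)) for d in place_of("wrist",q)])
h=cv2.cvtColor(im,cv2.COLOR_RGB2HSV)
m=((h[:,:,1]<40)&(h[:,:,2]>170)).astype(np.uint8); n,l,st,c=cv2.connectedComponentsWithStats(m)
for i in range(1,n):
    if st[i,4]>100 : print(st[i],onz("wrist",c[i][::-1],66.5,s))
plan([((433.3,358,110),Rt(131.8),8.5,40),((433.3,358,87),Rt(131.8),8.5,12)])
E
```

```text
e0 26.5 [433.84 353.35 209.62] [179.96   0.05 131.74] 85.03431244695312
wheel_a_center []
wheel_a_end []
[   0    0   44   84 1434] [508.45  53.75]
[307  48  25   7 161] [338.15 267.95]
[  38   52   83  134 2094] [538.18 136.64]
[307 104  25   6 143] [374.16 300.21]
[ 307  174   26   64 1319] [448.38 367.22]
[335 180  40  22 564] [412.88 381.98]
[265 184  29  13 349] [463.52 324.05]
[334 279  35  18 393] [497.99 457.1 ]
[270 282  26  10 247] [548.31 399.08]
[308 284  22  41 761] [538.54 446.6 ]
[476 389  32  11 252] [488.05 701.25]
0.000 0.000 -0.000 0.13 0.08 3.33 8.50; 0.001 0.001 -0.000 0.25 0.15 6.66 8.50; 0.001 0.001 -0.001 0.38 0.23 10.00 8.50; 0.001 0.001 -0.001 0.38 0.23 10.00 8.50; 0.001 0.001 -0.001 0.38 0.23 10.00 8.50
-- (433.3, 358, 110)
0.000 -0.000 -0.000 -0.00 -0.00 1.15 8.50; 0.000 -0.000 -0.000 -0.00 -0.00 2.30 8.50; 0.000 -0.000 -0.000 -0.00 -0.00 2.30 8.50; 0.000 -0.000 -0.000 -0.00 -0.00 2.30 8.50; 0.000 -0.000 -0.000 -0.00 -0.00 2.30 8.50
-- (433.3, 358, 87)
```

apply_moves(
  targets="0 0 0 0 0.1 3.3 8.5; 0 0 0 0 0.2 6.7 8.5; 0 0 0 0 0.3 10 8.5; 0 0 0 0 0.3 11 8.5; 0 0 0 0 0.3 12.2 8.5",
)

```text
time: 27.1
tool_pos: [436.3, 356.2, 87.7]
tcp_rot: [179.9, 0.0, 131.8]
ft_force: [0.2, 0.7, 0.1]
finger_gap: 84.7
```

apply_moves(
  targets="0 0 0 0 0 0 8.5; 0 0 0 0 0 0 4; 0 0 0 0 0 0 1; 0 0 0 0 0 0 1; 0 0 0 0 0 0 1",
)

```text
time: 27.6
tool_pos: [436.5, 356.8, 88.6]
tcp_rot: [179.9, 0.1, 131.8]
ft_force: [0.4, 0.7, 0.0]
finger_gap: 27.4
```

apply_moves(
  targets="0 0 0 0 0 0 1; 0 0 0 0 0 0 1; 0 0 0 0 0 0 1; 0 0 0 0 0 0 1; 0 0 0 0 0 0 1",
)

```text
time: 28.1
tool_pos: [436.5, 356.7, 88.6]
tcp_rot: [179.9, 0.1, 131.8]
ft_force: [0.3, -1.1, 5.7]
finger_gap: 18.6
```

```bash
python3 - <<'E'
from h import *
s=sense(); p=s["tool_pos"]; print(p,s["tcp_rot"],s["finger_gap"],s["ft_force"])
plan([((p[0],p[1],192),Rt(131.8),1,25),((515,102,192),Rt(91.5),1,40)])
E
```

```text
[436.53 356.73  88.59] [179.88   0.05 131.85] 18.587628160454845 [ 0.29 -1.06  5.69]
0.000 0.000 0.000 -0.00 0.00 -2.07 1.00; 0.001 0.000 0.000 -0.00 0.01 -4.14 1.00; 0.001 0.001 0.001 -0.01 0.01 -6.20 1.00; 0.002 0.001 0.001 -0.01 0.02 -8.27 1.00; 0.002 0.001 0.001 -0.01 0.02 -10.34 1.00
-- (np.float64(436.5338343465353), np.float64(356.72884183850357), 192)
-0.000 -0.000 0.100 -3.46 -1.59 -0.00 1.00; -0.000 -0.000 0.201 -6.92 -3.18 -0.00 1.00; -0.000 -0.000 0.301 -10.38 -4.77 -0.00 1.00; -0.000 -0.000 0.402 -13.84 -6.36 -0.00 1.00; -0.000 -0.000 0.502 -17.30 -7.95 -0.00 1.00
-0.000 -0.000 0.100 -3.80 0.27 0.00 1.00; -0.000 -0.000 0.201 -7.60 0.55 0.00 1.00; -0.000 -0.000 0.201 -7.60 0.55 0.00 1.00; -0.000 -0.000 0.201 -7.60 0.55 0.00 1.00; -0.000 -0.000 0.201 -7.60 0.55 0.00 1.00
-- (515, 102, 192)
```

apply_moves(
  targets="0 0 0 0 0 -2 1; 0 0 0 0 0 -4.1 1; 0 0 0 0 0 -6.2 1; 0 0 0 0 0 -8.3 1; 0 0 0 0 0 -10.3 1",
)

```text
time: 28.6
tool_pos: [435.0, 355.8, 189.8]
tcp_rot: [-179.9, 0.0, 131.8]
ft_force: [0.3, 0.4, -7.1]
finger_gap: 18.3
```

apply_moves(
  targets="0 0 0.1 -3.5 -1.6 0 1; 0 0 0.201 -6.9 -3.2 0 1; 0 0 0.301 -10.4 -4.8 0 1; 0 0 0.402 -13.8 -6.4 0 1; 0 0 0.502 -17.3 -7.95 0 1",
)

```text
time: 29.1
tool_pos: [491.1, 172.9, 189.0]
tcp_rot: [-179.9, 0.0, 102.9]
ft_force: [0.2, -0.2, -6.2]
finger_gap: 18.6
```

apply_moves(
  targets="0 0 0.1 -3.8 0.3 0 1; 0 0 0.201 -7.6 0.5 0 1; 0 0 0.201 -7.6 0.5 0 1; 0 0 0.201 -7.6 0.5 0 1; 0 0 0.201 -7.6 0.5 0 1",
)

```text
time: 29.6
tool_pos: [513.3, 102.2, 189.7]
tcp_rot: [-179.9, -0.0, 91.6]
ft_force: [0.7, 0.3, -6.5]
finger_gap: 18.6
```

```bash
python3 - <<'E'
from h import *
s=sense(); print(s["tool_pos"],s["tcp_rot"],s["finger_gap"],s["ft_force"])
plan([((515,102.5,120),Rt(91.5),1,20),((515,102.5,115),Rt(91.5),1,2)])
E
```

```text
[513.33 102.21 189.74] [-179.95   -0.02   91.62] 18.606891439654895 [ 0.68  0.29 -6.48]
-0.000 -0.000 0.001 0.01 0.04 1.74 1.00; -0.000 -0.000 0.001 0.01 0.09 3.49 1.00; -0.001 -0.000 0.002 0.02 0.13 5.23 1.00; -0.001 -0.000 0.002 0.02 0.17 6.97 1.00; -0.001 -0.000 0.002 0.02 0.17 6.97 1.00
-- (515, 102.5, 120)
0.000 0.000 0.000 0.00 -0.00 0.17 1.00; 0.000 0.000 0.000 0.00 -0.00 0.33 1.00; 0.000 0.000 0.000 0.00 -0.00 0.50 1.00; 0.000 0.000 0.000 0.00 -0.00 0.50 1.00; 0.000 0.000 0.000 0.00 -0.00 0.50 1.00
-- (515, 102.5, 115)
```

apply_moves(
  targets="0 0 0 0 0 1.7 1; 0 0 0 0 0.1 3.5 1; 0 0 0 0 0.1 5.2 1; 0 0 0 0 0.15 7 1; 0 0 0 0 0.15 7 1",
)

```text
time: 30.1
tool_pos: [512.9, 102.8, 117.3]
tcp_rot: [-179.7, 0.0, 91.7]
ft_force: [-0.8, 0.5, -7.7]
finger_gap: 18.2
```

apply_moves(
  targets="0 0 0 0 0 0.15 1; 0 0 0 0 0 0.3 1; 0 0 0 0 0 0.3 1; 0 0 0 0 0 0.3 1; 0 0 0 0 0 0.3 1",
)

```text
time: 30.6
tool_pos: [516.1, 101.7, 118.3]
tcp_rot: [179.9, -0.0, 91.6]
ft_force: [0.3, -0.2, -7.3]
finger_gap: 18.4
```

apply_moves(
  targets="0 0 0 0 0 0.1 1; 0 0 0 0 0 0.15 1; 0 0 0 0 0 0.15 1; 0 0 0 0 0 0.15 1; 0 0 0 0 0 0.15 1",
)

```text
time: 31.1
tool_pos: [515.7, 101.6, 116.2]
tcp_rot: [179.9, 0.0, 91.6]
ft_force: [0.5, -0.1, -6.5]
finger_gap: 17.9
```

apply_moves(
  targets="0 0 0 0 0 0.1 1; 0 0 0 0 0 0.15 1; 0 0 0 0 0 0.15 1; 0 0 0 0 0 0.15 1; 0 0 0 0 0 0.15 1",
)

```text
time: 31.6
tool_pos: [516.0, 101.7, 115.1]
tcp_rot: [179.9, -0.0, 91.6]
ft_force: [-0.0, 0.5, -1.6]
finger_gap: 18.5
```

```bash
python3 -c "
from h import *
im,s=shot('f0'); print(s['ft_force'])"
```

```text
f0 31.65 [516.03 101.66 115.14] [179.9   -0.    91.56] 18.67707444560965
[-0.76 -1.41 -0.74]
```

apply_moves(
  targets="0 0 0 0 0 0 8.5; 0 0 0 0 0 0 8.5; 0 0 0 0 0 0 8.5; 0 0 0 0 0 0 8.5; 0 0 0 0 0 0 8.5",
)

```text
time: 32.15
tool_pos: [515.9, 101.7, 114.9]
tcp_rot: [179.9, -0.0, 91.6]
ft_force: [-0.8, -0.5, -0.7]
finger_gap: 84.9
```

```bash
python3 -c "
from h import *
shot('f1')"
```

```text
f1 32.2 [515.83 101.68 114.83] [179.93  -0.    91.56] 85.19188294342831
```

apply_moves(
  targets="0 0 0 0 0 0 8.5; 0 0 0 0 0 0 8.5; 0 0 0 0 0 0 8.5; 0 0 0 0 0 0 8.5; 0 0 0 0 0 0 8.5",
)

```text
time: 32.7
tool_pos: [515.8, 101.6, 114.7]
tcp_rot: [179.9, 0.0, 91.6]
ft_force: [-0.3, 0.8, 0.7]
finger_gap: 84.8
```

```bash
python3 - <<'E'
from h import *
im,s=shot('f2')
for n in ["a0","a1","a2","f0","f1","f2"]:
    print(n,[x[:3]+(x[3].round(1),) for x in arb(n,s,cols=(232,236,396,402,408))])
E
```

```text
f2 32.75 [515.76 101.65 114.74] [179.94  -0.    91.56] 84.92195427171974
a0 [(232, np.int64(226), np.int64(232), array([514.8,  48.7])), (236, np.int64(225), np.int64(232), array([514.4,  51.2])), (396, np.int64(135), np.int64(251), array([489.2, 147.7])), (402, np.int64(102), np.int64(259), array([481.5, 150.5])), (408, np.int64(102), np.int64(260), array([481.7, 154.1]))]
a1 [(232, np.int64(229), np.int64(230), array([515.1,  48.7])), (236, np.int64(228), np.int64(231), array([515. ,  51.2])), (396, np.int64(135), np.int64(242), array([486.5, 147.4])), (402, np.int64(105), np.int64(272), array([486.4, 151. ])), (408, np.int64(121), np.int64(240), array([481.4, 154. ]))]
a2 [(232, np.int64(229), np.int64(232), array([515.8,  48.7])), (236, np.int64(228), np.int64(231), array([515. ,  51.2])), (396, np.int64(137), np.int64(243), array([487.4, 147.5])), (402, np.int64(121), np.int64(271), array([491. , 151.5])), (408, np.int64(121), np.int64(240), array([481.4, 154. ]))]
f0 [(232, np.int64(224), np.int64(229), array([513.1,  48.8])), (236, np.int64(225), np.int64(229), array([513.4,  51.3])), (396, np.int64(148), np.int64(239), array([489.5, 147.7])), (402, np.int64(103), np.int64(239), array([475.9, 149.9])), (408, np.int64(103), np.int64(239), array([475.8, 153.4]))]
f1 [(232, np.int64(226), np.int64(226), array([512.8,  48.8])), (236, np.int64(226), np.int64(226), array([512.7,  51.3])), (396, np.int64(148), np.int64(240), array([489.8, 147.8])), (402, np.int64(122), np.int64(240), array([481.8, 150.5])), (408, np.int64(122), np.int64(240), array([481.7, 154.1]))]
f2 [(232, np.int64(226), np.int64(226), array([512.8,  48.8])), (236, np.int64(226), np.int64(226), array([512.7,  51.3])), (396, np.int64(150), np.int64(240), array([490.4, 147.8])), (402, np.int64(122), np.int64(240), array([481.8, 150.5])), (408, np.int64(122), np.int64(240), array([481.7, 154.1]))]
```

No roll yet: the arbor rows are unchanged from f0 to f2. I'll turn this wheel about 50° and test again, with a firmer grip.

```bash
python3 - <<'E'
from h import *
c=np.array([515.5,101.8,93.]); Y=91.5; d=21.7
plan([(tcp(c+[0,0,12],Y,0,d),Rt(Y),1.,6),(tcp(c+[0,0,10],Y,50,d),Rt(Y,50),1.)])
E
```

```text
0.001 -0.000 0.001 0.01 -0.01 -0.60 1.00; 0.001 -0.000 0.001 0.02 -0.02 -1.20 1.00; 0.001 -0.000 0.001 0.02 -0.02 -1.20 1.00; 0.001 -0.000 0.001 0.02 -0.02 -1.20 1.00; 0.001 -0.000 0.001 0.02 -0.02 -1.20 1.00
-- [515.5 101.8 126.7]
0.125 -0.000 -0.000 0.00 0.24 0.14 1.00; 0.249 -0.000 -0.000 -0.00 0.47 0.28 1.00; 0.374 0.000 -0.000 -0.00 0.71 0.42 1.00; 0.499 0.000 0.000 -0.00 0.95 0.56 1.00; 0.623 0.000 -0.000 0.00 1.19 0.70 1.00
0.125 -0.000 0.000 -0.00 0.27 -0.03 1.00; 0.249 -0.000 0.000 -0.00 0.55 -0.05 1.00; 0.249 -0.000 0.000 -0.00 0.55 -0.05 1.00; 0.249 -0.000 0.000 -0.00 0.55 -0.05 1.00; 0.249 -0.000 0.000 -0.00 0.55 -0.05 1.00
-- [532.12 102.24 116.95]
```

apply_moves(
  targets="0 0 0 0 0 0 1; 0 0 0 0 0 0 1; 0 0 0 0 0 0 1; 0 0 0 0 0 0 1; 0 0 0 0 0 0 1",
  force=118,
)

```text
time: 33.25
tool_pos: [515.9, 101.8, 115.1]
tcp_rot: [179.9, -0.0, 91.6]
ft_force: [-0.3, 0.7, 0.9]
finger_gap: 18.0
```

apply_moves(
  targets="0 0 0 0 0 0 1; 0 0 0 0 0 -0.5 1; 0 0 0 0 0 -1.2 1; 0 0 0 0 0 -1.2 1; 0 0 0 0 0 -1.2 1",
)

```text
time: 33.75
tool_pos: [515.7, 101.6, 126.7]
tcp_rot: [179.9, 0.0, 91.6]
ft_force: [-0.0, -0.0, -6.8]
finger_gap: 17.9
```

apply_moves(
  targets="0.125 0 0 0 0.24 0.14 1; 0.249 0 0 0 0.47 0.28 1; 0.374 0 0 0 0.71 0.42 1; 0.499 0 0 0 0.95 0.56 1; 0.623 0 0 0 1.19 0.7 1",
)

```text
time: 34.25
tool_pos: [528.9, 102.0, 119.8]
tcp_rot: [-144.3, -0.0, 91.6]
ft_force: [0.9, -0.7, -6.9]
finger_gap: 18.1
```

apply_moves(
  targets="0.125 0 0 0 0.27 0 1; 0.249 0 0 0 0.55 -0.05 1; 0.249 0 0 0 0.55 -0.05 1; 0.249 0 0 0 0.55 -0.05 1; 0.249 0 0 0 0.55 -0.05 1",
)

```text
time: 34.75
tool_pos: [533.5, 102.3, 119.0]
tcp_rot: [-130.5, -0.0, 91.6]
ft_force: [0.4, 0.3, -5.6]
finger_gap: 18.1
```

```bash
python3 - <<'E'
from h import *
im,s=shot('g1'); print(s["ft_force"],s["joint_pos"])
h=cv2.cvtColor(im,cv2.COLOR_RGB2HSV)
for c in (400,404,408):
    y=np.where((h[190:265,c,1]<40)&(h[190:265,c,2]>150))[0]+190; print(c,y.min(),y.max())
Ro=R.from_euler("xyz",s["tcp_rot"],degrees=True)
# arbor centre in tool frame: depth d along z, y from mean row (a row of 230 ~ y=0)
for off in (0,-6):
    c=s["tool_pos"]+Ro.apply([0,off,21.7]); print(off,"centre",c,proj("wrist",[c,c+[-1.4,50,0]],s).round(1).tolist())
print(Ro.inv().apply([0,0,-1]))
E
```

```text
g1 34.8 [533.83 102.34 120.24] [-130.57   -0.02   91.57] 18.116457455402166
[ 0.41 -0.27 -5.6 ] [  4.13  52.28  50.93   2.42 126.17 -86.92]
400 215 238
404 215 238
408 215 238
0 centre [517.36 101.9  106.13] [[230.9, 317.6], [230.9, 398.2]]
-6 centre [513.46 101.79 110.68] [[221.8, 317.6], [221.8, 398.9]]
[-0.    0.76  0.65]
```

apply_moves(
  targets="0 0 0 0 0.3 0.25 1; 0 0 0 0 0.5 0.45 1; 0 0 0 0 0.76 0.65 1; 0 0 0 0 0.76 0.65 1; 0 0 0 0 0.76 0.65 1",
)

```text
time: 35.3
tool_pos: [532.2, 102.1, 106.9]
tcp_rot: [-130.1, 0.0, 91.6]
ft_force: [-0.1, 0.0, -6.3]
finger_gap: 17.9
```

apply_moves(
  targets="0 0 0 0 0.08 0.06 1; 0 0 0 0 0.11 0.1 1; 0 0 0 0 0.11 0.1 1; 0 0 0 0 0.11 0.1 1; 0 0 0 0 0.11 0.1 1",
)

```text
time: 35.8
tool_pos: [532.3, 102.1, 105.5]
tcp_rot: [-130.1, 0.0, 91.6]
ft_force: [0.1, 0.0, -6.5]
finger_gap: 18.3
```

apply_moves(
  targets="0 0 0 0 0.05 0.04 1; 0 0 0 0 0.09 0.08 1; 0 0 0 0 0.09 0.08 1; 0 0 0 0 0.09 0.08 1; 0 0 0 0 0.09 0.08 1",
)

```text
time: 36.3
tool_pos: [532.4, 102.1, 104.9]
tcp_rot: [-130.1, -0.0, 91.6]
ft_force: [0.9, -0.3, 1.9]
finger_gap: 17.9
```

```bash
python3 -c "
from h import *
im,s=shot('g2'); print(s['ft_force'])"
```

```text
g2 36.35 [532.4  102.11 104.95] [-130.12   -0.01   91.56] 18.0578356923796
[ 0.77 -0.59  2.88]
```

apply_moves(
  targets="0 0 0 0 0 0 8.5; 0 0 0 0 0 0 8.5; 0 0 0 0 0 -1 8.5; 0 0 0 0 0 -3.5 8.5; 0 0 0 0 0 -6 8.5",
)

```text
time: 36.85
tool_pos: [578.0, 103.4, 143.2]
tcp_rot: [-130.0, 0.0, 91.6]
ft_force: [0.3, -0.9, 0.3]
finger_gap: 85.0
```

```bash
python3 -c "
from h import *
shot('g3')"
```

```text
g3 36.9 [580.59 103.28 146.11] [-130.28   -0.01   91.54] 84.86594708373593
```

apply_moves(
  targets="0 0 0 0 0 0 8.5; 0 0 0 0 0 0 8.5; 0 0 0 0 0 0 8.5; 0 0 0 0 0 0 8.5; 0 0 0 0 0 0 8.5",
)

```text
time: 37.4
tool_pos: [577.6, 103.4, 142.7]
tcp_rot: [-130.0, 0.0, 91.6]
ft_force: [0.4, 0.4, -0.5]
finger_gap: 85.2
```

```bash
python3 - <<'E'
from h import *
im,s=shot('g4')
for n in ["b4","b5","g3","g4"]:
    print(n,[(x[0],int(x[1]),int(x[2]))+(x[3].round(1).tolist(),) for x in arb(n,s,cols=(248,251,254,382,385,388))])
E
```

```text
g4 37.45 [577.77 103.37 142.79] [-130.06    0.     91.56] 85.1127248950115
b4 [(251, 189, 205, [511.7, 46.0]), (254, 188, 299, [553.7, 55.2]), (382, 188, 205, [508.2, 154.5]), (385, 188, 205, [508.1, 157.0]), (388, 188, 205, [508.1, 159.5])]
b5 [(251, 188, 204, [510.7, 45.8]), (254, 188, 299, [553.7, 55.2]), (382, 187, 204, [507.2, 154.6]), (385, 187, 204, [507.1, 157.1]), (388, 187, 204, [507.0, 159.6])]
g3 [(251, 194, 209, [516.2, 46.7]), (254, 193, 299, [555.7, 55.6]), (382, 193, 211, [513.7, 154.0]), (385, 193, 211, [513.7, 156.4]), (388, 194, 211, [514.1, 158.8])]
g4 [(251, 195, 207, [515.7, 46.6]), (254, 192, 299, [555.3, 55.5]), (382, 193, 220, [518.1, 153.5]), (385, 193, 210, [513.2, 156.5]), (388, 194, 220, [518.5, 158.3])]
```

```bash
python3 - <<'E'
from h import *
plan([((514,102.3,185),Rt(91.5),8.5,40),((514,102.3,114),Rt(91.5),8.5,25)])
E
```

```text
-0.125 0.000 0.000 0.01 -1.05 0.31 8.50; -0.249 0.000 0.000 0.02 -2.10 0.62 8.50; -0.374 0.000 0.000 0.03 -3.14 0.93 8.50; -0.498 0.000 0.001 0.04 -4.19 1.24 8.50; -0.623 0.000 0.001 0.05 -5.24 1.55 8.50
-0.125 0.000 0.000 0.01 -1.03 -0.36 8.50; -0.249 0.000 0.000 0.02 -2.06 -0.72 8.50; -0.249 0.000 0.000 0.02 -2.06 -0.72 8.50; -0.249 0.000 0.000 0.02 -2.06 -0.72 8.50; -0.249 0.000 0.000 0.02 -2.06 -0.72 8.50
-- (514, 102.3, 185)
0.000 -0.000 -0.000 -0.00 -0.00 2.37 8.50; 0.000 -0.000 -0.000 -0.00 -0.00 4.73 8.50; 0.000 -0.000 -0.000 -0.00 -0.00 7.10 8.50; 0.000 -0.000 -0.000 -0.00 -0.00 7.10 8.50; 0.000 -0.000 -0.000 -0.00 -0.00 7.10 8.50
-- (514, 102.3, 114)
```

apply_moves(
  targets="-0.125 0 0 0 -1.05 0.3 8.5; -0.249 0 0 0 -2.1 0.6 8.5; -0.374 0 0 0 -3.15 0.9 8.5; -0.498 0 0 0 -4.2 1.25 8.5; -0.623 0 0 0 -5.25 1.55 8.5",
)

```text
time: 37.95
tool_pos: [532.5, 102.1, 174.1]
tcp_rot: [-166.2, -0.0, 91.6]
ft_force: [-0.4, 0.6, 0.1]
finger_gap: 84.8
```

apply_moves(
  targets="-0.125 0 0 0 -1.05 -0.35 8.5; -0.249 0 0 0 -2.05 -0.7 8.5; -0.249 0 0 0 -2.05 -0.7 8.5; -0.249 0 0 0 -2.05 -0.7 8.5; -0.249 0 0 0 -2.05 -0.7 8.5",
)

```text
time: 38.45
tool_pos: [515.3, 101.6, 185.5]
tcp_rot: [179.9, -0.0, 91.6]
ft_force: [0.4, -0.4, -0.4]
finger_gap: 85.1
```

```bash
python3 - <<'E'
from h import *
im,s=shot('g5')
for n in ("c0","g5"):
  print(n,[(x[0],int(x[1]),int(x[2]))+(x[3].round(1).tolist(),) for x in arb(n,s,cols=(256,258,260,375,378,380,382))])
print(proj("wrist",[[514,102.3,93],[514,157,93]],s))
plan([((514,102.3,114),Rt(91.5),8.5,25)])
E
```

```text
g5 38.5 [515.57 101.58 185.15] [179.97  -0.    91.54] 85.3936062372191
c0 [(256, 198, 208, [518.0, 48.0]), (258, 198, 208, [518.0, 49.8]), (260, 198, 208, [517.9, 51.5]), (375, 189, 275, [542.0, 152.7]), (378, 136, 266, [513.4, 153.0]), (380, 112, 270, [504.6, 154.0]), (382, 100, 260, [495.0, 154.9])]
g5 [(256, 198, 253, [538.7, 47.4]), (258, 198, 208, [518.0, 49.8]), (260, 198, 208, [517.9, 51.5]), (375, 192, 213, [514.8, 150.5]), (378, 162, 209, [499.8, 151.9]), (380, 127, 209, [484.9, 152.4]), (382, 102, 209, [474.5, 153.2])]
[[200.12 319.06]
 [201.75 382.55]]
0.000 -0.000 0.000 0.03 -0.05 2.37 8.50; 0.000 -0.000 0.001 0.05 -0.11 4.74 8.50; 0.001 -0.000 0.001 0.08 -0.16 7.11 8.50; 0.001 -0.000 0.001 0.08 -0.16 7.11 8.50; 0.001 -0.000 0.001 0.08 -0.16 7.11 8.50
-- (514, 102.3, 114)
```

Wheel 2 is still at x=514, so it is balanced too. I'll take it to the green rack's middle place.

```bash
python3 - <<'E'
from h import *
s=sense();p=s["tool_pos"].copy()
import h
# plan carry from lifted pose
_s=dict(s); _s["tool_pos"]=np.array([514,102.3,192.]); h.sense=lambda:_s
plan([((470,-330,192),Rt(55.2),1.,44)])
E
```

```text
0.000 -0.000 0.063 -4.31 -0.56 -0.00 1.00; 0.000 -0.000 0.127 -8.62 -1.11 -0.00 1.00; 0.000 -0.000 0.190 -12.93 -1.67 -0.00 1.00; 0.000 -0.000 0.254 -17.24 -2.23 -0.00 1.00; 0.000 -0.000 0.317 -21.55 -2.78 -0.00 1.00
0.000 -0.000 0.063 -4.27 0.82 -0.00 1.00; 0.000 -0.000 0.127 -8.54 1.63 -0.00 1.00; 0.000 -0.000 0.190 -12.80 2.45 -0.00 1.00; 0.000 -0.000 0.254 -17.07 3.26 -0.00 1.00; 0.000 -0.000 0.317 -21.34 4.08 -0.00 1.00
-- (470, -330, 192)
```

apply_moves(
  targets="0 0 0 0 0 2.4 8.5; 0 0 0 0.1 -0.1 4.7 8.5; 0 0 0 0.1 -0.15 7.1 8.5; 0 0 0 0.1 -0.15 7.1 8.5; 0 0 0 0.1 -0.15 7.1 1",
)

```text
time: 39.0
tool_pos: [513.3, 102.5, 113.4]
tcp_rot: [-179.9, 0.0, 91.5]
ft_force: [-0.3, 0.0, 0.4]
finger_gap: 72.8
```

apply_moves(
  targets="0 0 0 0 0 0 1; 0 0 0 0 0 0 1; 0 0 0 0 0 0 1; 0 0 0 0 0 0 1; 0 0 0 0 0 0 1",
)

```text
time: 39.5
tool_pos: [513.9, 103.0, 115.3]
tcp_rot: [179.8, -0.0, 91.6]
ft_force: [-0.1, 2.1, 5.3]
finger_gap: 18.1
```

apply_moves(
  targets="0 0 0 0 0 -1 1; 0 0 0 0 0 -3 1; 0 0 0 0 0 -5 1; 0 0 0 0 0 -7.6 1; 0 0 0 0 0 -7.6 1",
)

```text
time: 40.0
tool_pos: [514.4, 102.6, 193.3]
tcp_rot: [179.7, -0.0, 91.6]
ft_force: [1.4, 0.2, -5.5]
finger_gap: 18.0
```

apply_moves(
  targets="0 0 0.063 -4.3 -0.55 0 1; 0 0 0.127 -8.6 -1.1 0 1; 0 0 0.19 -12.9 -1.7 0 1; 0 0 0.254 -17.2 -2.2 0 1; 0 0 0.317 -21.5 -2.8 0 1",
)

```text
time: 40.5
tool_pos: [489.1, -114.4, 187.7]
tcp_rot: [-179.9, -0.0, 73.3]
ft_force: [1.0, -0.8, -6.6]
finger_gap: 18.4
```

apply_moves(
  targets="0 0 0.063 -4.3 0.8 0 1; 0 0 0.127 -8.5 1.6 0 1; 0 0 0.19 -12.8 2.45 0 1; 0 0 0.254 -17.1 3.3 0 1; 0 0 0.317 -21.3 4.1 0 1",
)

```text
time: 41.0
tool_pos: [467.5, -330.1, 187.4]
tcp_rot: [-179.9, -0.1, 55.1]
ft_force: [0.0, 0.9, -6.3]
finger_gap: 18.2
```

apply_moves(
  targets="0 0 0 0 0 0 1; 0 0 0 0 0 0 1; 0 0 0 0 0 0 1; 0 0 0 0 0 0 1; 0 0 0 0 0 0 1",
)

```text
time: 41.5
tool_pos: [469.3, -327.8, 189.6]
tcp_rot: [180.0, -0.0, 55.3]
ft_force: [0.1, 0.0, -6.0]
finger_gap: 17.8
```

```bash
python3 - <<'E'
from h import *
im,s=shot('i1'); print(s["ft_force"])
f=lambda r,c,z:onz("wrist",(r,c),z,s)
for q in ["rack_ok","rack_ok_seat1","wheel_a_center"]:
    print(q,[(np.round(d["at"],1),f(*d["at"],{"rack_ok":0}.get(q,66.5)),round(d["confidence"],2)) for d in place_of("wrist",q)])
h=cv2.cvtColor(im,cv2.COLOR_RGB2HSV); m=((h[:,:,1]<40)&(h[:,:,2]>150)).astype(np.uint8); n,l,st,c=cv2.connectedComponentsWithStats(m)
for i in range(1,n):
    if st[i,4]>60 and st[i,0]<480 and st[i,1]<330: print(st[i],"z21",f(c[i][1],c[i][0],21),"z66",f(c[i][1],c[i][0],66.5))
E
```

```text
i1 41.55 [ 469.37 -328.04  189.83] [179.95  -0.04  55.32] 18.139792128583224
[ 0.4  -0.31 -7.03]
rack_ok [(array([186.2, 276.9]), array([ 446.62, -373.7 ]), 0.85)]
rack_ok_seat1 [(array([198. , 266.7]), array([ 444.06, -372.01]), 0.96)]
wheel_a_center [(array([ 70.8, 260.7]), array([ 350.38, -306.72]), 0.65)]
[ 194    4   92  127 4748] z21 [ 325.69 -314.01] z66 [ 338.83 -310.41]
[ 277   57   48   31 1001] z21 [ 362.   -277.73] z66 [ 369.81 -279.45]
[ 299  154  114  112 6216] z21 [ 511.18 -332.51] z66 [ 497.09 -326.19]
[259 159  28   6 150] z21 [ 419.3  -356.09] z66 [ 418.7  -346.31]
[360 202  27  17  92] z21 [ 532.17 -291.8 ] z66 [ 515.01 -291.46]
[262 208  27   6 105] z21 [ 466.51 -387.15] z66 [ 458.98 -372.82]
[ 228  220   69   50 1294] z21 [ 480.67 -420.18] z66 [ 471.06 -401.  ]
[367 246  17   9  68] z21 [ 571.37 -319.37] z66 [ 548.45 -314.99]
```

Seat 1 comes out at (443,−372), and the rung midpoint and the network agree.

```bash
python3 - <<'E'
from h import *
plan([((443.2,-372,187),Rt(55.5),1.,20),((443.2,-372,100),Rt(55.5),1.,20)])
E
```

```text
0.000 -0.000 -0.001 -1.69 0.11 0.10 1.00; 0.001 -0.000 -0.003 -3.37 0.22 0.20 1.00; 0.001 -0.001 -0.004 -5.06 0.33 0.30 1.00; 0.001 -0.001 -0.004 -5.06 0.33 0.30 1.00; 0.001 -0.001 -0.004 -5.06 0.33 0.30 1.00
-- (443.2, -372, 187)
-0.000 -0.000 -0.000 -0.00 -0.00 1.74 1.00; -0.000 -0.000 -0.000 -0.00 -0.00 3.48 1.00; -0.000 -0.000 -0.000 -0.00 -0.00 5.22 1.00; -0.000 -0.000 -0.000 -0.00 -0.00 6.96 1.00; -0.000 -0.000 -0.000 -0.00 -0.00 8.70 1.00
-- (443.2, -372, 100)
```

apply_moves(
  targets="0 0 -0.001 -1.7 0.1 0.1 1; 0 0 -0.003 -3.4 0.2 0.2 1; 0 0 -0.004 -5.05 0.35 0.3 1; 0 0 -0.004 -5.05 0.35 0.3 1; 0 0 -0.004 -5.05 0.35 0.3 1",
)

```text
time: 42.2
tool_pos: [442.9, -372.7, 186.8]
tcp_rot: [180.0, -0.1, 55.4]
ft_force: [0.0, 0.3, -5.7]
finger_gap: 18.1
```

apply_moves(
  targets="0 0 0 0 0 1.7 1; 0 0 0 0 0 3.5 1; 0 0 0 0 0 5.2 1; 0 0 0 0 0 7 1; 0 0 0 0 0 8.5 1",
)

```text
time: 42.7
tool_pos: [443.4, -371.7, 100.8]
tcp_rot: [180.0, -0.1, 55.5]
ft_force: [-0.1, 0.0, -6.6]
finger_gap: 18.3
```

apply_moves(
  targets="0 0 0 0 0 0.2 1; 0 0 0 0 0 0.4 1; 0 0 0 0 0 0.6 1; 0 0 0 0 0 0.6 1; 0 0 0 0 0 0.6 1",
)

```text
time: 43.2
tool_pos: [443.7, -372.8, 96.7]
tcp_rot: [179.9, -0.0, 55.5]
ft_force: [0.2, 0.2, -6.9]
finger_gap: 18.0
```

apply_moves(
  targets="0 0 0 0 0 0.2 1; 0 0 0 0 0 0.4 1; 0 0 0 0 0 0.5 1; 0 0 0 0 0 0.5 1; 0 0 0 0 0 0.5 1",
)

```text
time: 43.7
tool_pos: [443.2, -372.4, 90.7]
tcp_rot: [180.0, -0.0, 55.5]
ft_force: [-0.0, 0.4, -6.3]
finger_gap: 17.9
```

apply_moves(
  targets="0 0 0 0 0 0.1 1; 0 0 0 0 0 0.2 1; 0 0 0 0 0 0.2 1; 0 0 0 0 0 0.2 1; 0 0 0 0 0 0.2 1",
)

```text
time: 44.2
tool_pos: [443.4, -372.6, 89.3]
tcp_rot: [179.9, -0.0, 55.5]
ft_force: [-2.0, 2.4, 0.4]
finger_gap: 17.8
```

Contact made: the rack carries the weight. Releasing and backing off.

apply_moves(
  targets="0 0 0 0 0 0.05 1; 0 0 0 0 0 0.05 1; 0 0 0 0 0 0 8.5; 0 0 0 0 0 0 8.5; 0 0 0 0 0 0 8.5",
)

```text
time: 44.7
tool_pos: [443.6, -372.7, 89.1]
tcp_rot: [179.9, -0.0, 55.5]
ft_force: [-0.4, 0.5, 0.3]
finger_gap: 61.1
```

apply_moves(
  targets="0 0 0 0 0 0 8.5; 0 0 0 0 0 -2 8.5; 0 0 0 0 0 -5 8.5; 0 0 0 0 0 -8 8.5; 0 0 0 0 0 -11 8.5",
)

```text
time: 45.2
tool_pos: [443.1, -372.3, 199.8]
tcp_rot: [180.0, -0.0, 55.5]
ft_force: [0.4, -0.5, -0.4]
finger_gap: 85.1
```

apply_moves(
  targets="0 0 0 4 0 0 8.5; 0 0 0 8 -1 0 8.5; 0 0 0 12 -2 0 8.5; 0 0 0 16 -3 0 8.5; 0 0 0 16 -3 0 8.5",
)

```text
time: 45.7
tool_pos: [510.7, -219.3, 199.0]
tcp_rot: [180.0, -0.1, 55.7]
ft_force: [0.6, -0.0, -1.2]
finger_gap: 85.1
```

```bash
python3 - <<'E'
from h import *
shot('j0')
a=snapshot("side");b=snapshot("scene")
print([(q["at"],q["confidence"]) for q in place_of("scene","wheel_a_center")],[(q["at"],q["confidence"]) for q in place_of("side","wheel_a_center")])
A=cv2.resize(a[120:370,180:430],(400,400),interpolation=cv2.INTER_CUBIC);B=cv2.resize(b[100:300,150:350],(400,400),interpolation=cv2.INTER_CUBIC)
cv2.imwrite("pics/v_j.png",np.hstack([A,B])[:,:,::-1])
E
```

```text
j0 45.75 [ 509.98 -221.5   199.02] [179.93  -0.05  55.68] 85.3286949526871
[([152.5, 228.0], 0.65)] [([286.2, 262.0], 0.66), ([323.7, 300.1], 0.43), ([201.7, 311.4], 0.21)]
```

View pics/v_j.png

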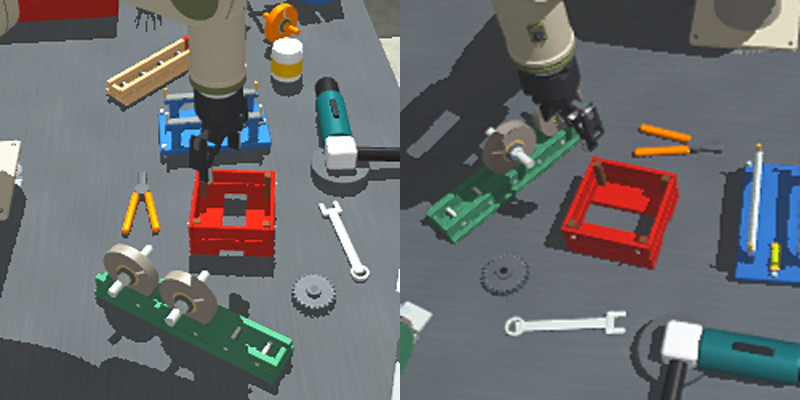

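Both wheels stand upright in the green rack, in the first and middle places: side crop (row 270, col 130) and (295, 188). The bystanders have not moved and the gripper is clear, so I'm handing in.

```bash
python3 -c "
from bench import *
print(hand_in())"
```

```text
the job is handed in; nothing more can be done
None
```

Both wheels from the bare places tested balanced, so both now stand upright in the green rack, in the first and middle places. Nothing went in the scrap crate. The job was handed in at about 46 s.

- **Balance tests:** I let each wheel go on the knife edges twice, at its starting angle and again after turning it about 50°. In every test the arbor moved less than about 0.5 mm in roughly a second, against the 4 to 25 mm a heavy side would give.
- **What did not go to plan:** My first turn of wheel 1 was the wrong way and ran into joint 3's range limit. The move was clamped, the wheel slipped about 9° in the grip, and I turned it the other way instead. I worked out wheel 1's second test angle (about 54°) from that slip and did not measure it directly.
- **Last checks:** The final pictures show both wheels upright in the green rack, the gripper clear and the bystanders in view where they were. I did not touch the wheel in the red place, but the arm hid it in the last side view.

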